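Hang the stamp on the archive's stamp carousel

ROBOT

A 6-joint arm with a two-finger parallel gripper is mounted at the origin on the work surface. World frame = base frame: x ahead of the robot, y to its left, z up, the work surface at z = 0. Lengths are in m, angles in degrees, forces in N, time in s.
With the tool pointing down it reaches from about 0.325 to 0.9 m from the base axis. Payload 6.1 kg.
Tool frame: the origin (TCP) lies midway between the tips of the shut fingers; the grasp point (between the pads) lies 19 mm behind it; z points along the fingers, x is the direction in which the jaws open and shut, and the axes are right-handed (so a half turn about z gives the same grasp; the last joint's range is limited). The gripper opens to 85 mm and grips with 20 to 120 N. Pads are 22 mm wide; open, the fingers measure 114 mm over their backs; the gripper's body (76 mm by 85 mm) begins 54 mm behind the grasp point. The pads swing forward as they close: fully open they stand 13 mm farther back than shut.
Start: joints at [-72.198, 12.628, 87.462, -0, 79.91, -7.225], TCP at [0.264, -0.566, 0.231] pointing down, gripper open.
Joint ranges: [-170.65, 170.65], [-52.31, 119.04], [5.05, 147.46], [-71.25, 251.25], [11.57, 151.72], [-153.62, 153.62]. Speed limits (degrees/s): [147.25, 147.25, 172.46, 180, 180, 180].

INTERFACE

Orientations are given as a 3x3 rotation matrix whose columns are the frame's x, y, z axes.
In Python, from rig import sensors, cams, bot gives the robot as it stands. The module is installed in compiled form; this text tells all that it offers.
- The arm moves only by the shell command python3 -m inch 'ROWS' [FORCE]. ROWS is JSON, a list that holds one entry, the list of rows, each a list of 7 numbers: the shift along the tool's x, y, z in m, then the turn, a rotation vector about the tool's x, y, z in degrees, then the finger opening in m, from 0 to 0.0854. In form: [[[dx, dy, dz, rx, ry, rz, fingers], ...]]. A call has 1 to 10 rows; each row is the pose to reach, as a shift and turn from the pose commanded when the call began, along the tool's axes at that moment; what a row does not reach only later rows make up. A row lasts 1/12 s, in which the tool goes at most 41.7 mm and 7.16 degrees, less where a joint would pass 70% of its speed; a pose out of reach is approached as far as the arm can. A call with a gripper value outside its range is refused whole. The fingers move at their own pace and stop on an object; FORCE is the grip in N (left out, the last holds). Time passes only in rows, so rows that repeat a pose let the fingers close. It gives the time, the measured TCP pose, the force and the opening at its end, in the units of the state.
- sensors.sense(): the state, without advancing time (a new reading comes with each control period).
- cams.capture(name): name is "scene" or "top" or "wrist"; returns a dict with "frame" (400x640x3 uint8, red, green, blue), "range_z" (400x640 float32, m along the optical axis (not along the pixel's ray), 0 where there is no reading), "mtx" (3x3 intrinsics, pixels), "distortion" ([k1, k2, p1, p2, k3] as OpenCV has them; the pictures are not rectified), "rvec" (rotation vector, rad) and "tvec" (3), from world to camera coordinates, as OpenCV has them. Camera axes: x right, y down, z forward; pixel columns grow to the right and rows downward; lengths in m; the calibration is good to about 2 mm. A picture is of the moment at which its call begins.
- bot.finish_job(): hands the job in, once; it reports no verdict.
The state is a dict: "clock": time; "joints": joint angles; "qvel": joint speeds; "joint_efforts": joint torques, N m; "ee_pos": TCP position; "ee_rot": TCP orientation; "wrist_force": force on the tool from outside, world axes, zero at the start; "moment": the same for the moment, N m; "opening": finger opening in m.
Only numpy, scipy, OpenCV 4.12 (cv2) and the standard library are available. Lean on these libraries where they do the work, as an engineer would, in place of code of your own. Each camera call takes 0.05 s, during which the arm holds its last target.

TASK

Turn the stamp carousel by its top knob until the empty clip faces straight to the front, over the middle of the foot's card-holder edge. Then take the stamp that stands on the desk and, with its grip just clear of the bracket, push its neck into the empty clip until you feel it bear against the clip's back; the spring jaws resist all the way, so push steadily and stop there without ramming it. Leave it hanging upright with its grip on or just above the bracket, the clip still facing the front, the other stamps in their clips and the things on the desk where they were.

Things in the scene. Friction and masses are not known exactly. Their poses are not given: they have to be found in the camera images.
- foot: Fixed square steel foot of the stamp carousel, 200 x 200 x 14 mm, screwed to the desk. Origin: centre of its underside, on the desk. Its front is its own -x side, which has a small card holder and lies towards the robot.
- carousel: Rotor of the stamp carousel: a 24 mm column with six flat arms, every 60 degrees, and a knob on top. It turns either way without end, against light friction (0.06 N m), and stays where left. Origin: on the upright axle at the rotor's underside, 14 mm above the desk; z along the axle. The empty clip is on the arm along the rotor's own -x axis; the other five arms hold stamps.
- knob (a point): Point on the axle inside the round, ribbed turning knob, at the height to grip it, 194 mm above the rotor's origin. The knob is 38 mm across and 37 mm high; its top lies 19 mm above this point. The hanging stamps' grips end 44 mm below this point.
- clip (a point): Seat point of the empty clip, 105 mm from the axle on the rotor's -x axis, level with the top of its bracket (110 mm above the rotor's origin): where the centre of the stamp's shoulder lies when it is fully home and rests on the bracket (up to 4 mm higher will do). The bracket is 5 mm thick, 32 mm wide, ends 8 mm further out and has an 18 mm wide U-slot, open outwards.
- mouth (a point): Mouth of the empty clip, 20 mm further out than clip, at the same height. Under the bracket, 6 to 16 mm below its top, lie two tapered spring-steel jaws, flared to 24 mm apart here. They bite on the neck from about 9 mm before home and resist more and more as it is slid in; nothing draws it in, and they hold it by friction wherever it is left. A grip that drags on the bracket binds: keep it light.
- clipback: Steel back of the empty clip, a plate 26 mm wide, from 5 to 20 mm below the bracket's top, the hard stop for the neck. Origin: on the face that the neck bears on, 98 mm from the axle, at the height of the rotor's origin. Near home the jaws alone resist with 5 to 17 N, as friction varies; at the back the force climbs steeply. More than 10 N on the back itself is ramming.
- front (a point): Fixed point on the foot, where clip lies when the empty clip faces straight to the front: 105 mm from the axle on the foot's -x side, at the height of the bracket's top.
- stamp: The stamp to hang, standing upright on the desk on its rubber die, 95 mm tall, 0.06 to 0.13 kg. Origin: centre of its underside; z up along the handle. From below: die and mount 28 (x) x 60 (y) mm, 21 mm high; flared foot 24 mm across up to 31 mm; round neck 14 mm thick from 31 to 55 mm; flat-sided grip 24 (x) x 34 (y) x 40 mm from 55 to 95 mm, best held across its 34 mm.
- shoulder (a point): Centre of the underside of the stamp's grip (the shoulder on top of the neck), 55 mm above the stamp's origin.
- hung1: One of the five stamps hanging on the carousel, loose in its clip like the others (same neck and grip; mount up to 50 mm). Origin: centre of its underside, 105 mm from the axle. To be left hanging.
- hung2: One of the five stamps hanging on the carousel, loose in its clip like the others (same neck and grip; mount up to 50 mm). Origin: centre of its underside, 105 mm from the axle. To be left hanging.
- hung3: One of the five stamps hanging on the carousel, loose in its clip like the others (same neck and grip; mount up to 50 mm). Origin: centre of its underside, 105 mm from the axle. To be left hanging.
- hung4: One of the five stamps hanging on the carousel, loose in its clip like the others (same neck and grip; mount up to 50 mm). Origin: centre of its underside, 105 mm from the axle. To be left hanging.
- hung5: One of the five stamps hanging on the carousel, loose in its clip like the others (same neck and grip; mount up to 50 mm). Origin: centre of its underside, 105 mm from the axle. To be left hanging.
- inkpad: Closed ink pad tin, 70 x 110 x 18 mm, loose on the desk. Leave it alone. Origin: centre of its underside.
- stapler: Stapler, 140 x 36 x 54 mm, loose on the desk. Leave it alone. Origin: centre of its underside.
- pencup: Round pen cup, 74 mm across, 95 mm tall, pens to 146 mm, loose on the desk. Leave it alone. Origin: centre of its underside.
Things that resemble listed ones, but are neither listed nor needed, are in the scene too. Leave any red look-alike of the hung4 alone.

How it is judged (in metres and radians):
On the way, in this order (a step that is already met when the one before it is completed fails the run):
1. The empty clip faces the front (within 12 mm of the front point) while the stamp still stands on the desk (horizontal distance between clip and front below 0.012 m and distance of stamp from where it was at the start of the episode below 0.03 m), for 0.2 s.
2. The stamp's neck bears on the back of the empty clip (more than 1 N) within 4 mm of the seat point sideways (contact force between stamp and clipback above 1 N and horizontal distance between shoulder and clip below 0.004 m), for 0.15 s.
At the end, for the whole second after the job is handed in: The stamp hangs at rest, upright within 0.07 rad, in the clip that was empty: the centre of its shoulder within 2 mm of the seat point sideways, 4.5 mm above to 3 mm below it in height. That clip is still within 20 mm of the front point, and the five other stamps hang upright (0.15 rad) (horizontal distance between shoulder and clip below 0.002 m and z of shoulder in the frame of carousel between 0.107 and 0.1145 m and angle between stamp's own z axis and vertical below 0.07 rad and horizontal distance between clip and front below 0.02 m and linear speed of stamp below 0.02 m/s and angle between each of hung1, hung2, hung3, hung4, hung5's own z axis and vertical below 0.15 rad); the robot touches nothing.
It fails at once if The stamp is rammed against the back of the clip with more than 10 N (contact force between stamp and clipback above 10 N).
It fails at once if One of the other stamps is dislodged from its clip (horizontal distance between any of hung1, hung2, hung3, hung4, hung5 and carousel above 0.114 m or height (world z) of any of hung1, hung2, hung3, hung4, hung5 below 0.055 m).
It fails at once if The ink pad, stapler or pen cup is moved more than 15 mm (distance of any of inkpad, stapler, pencup from where it was at the start of the episode above 0.015 m).
It also fails if it takes over 72 s, if anything falls off the work surface, if the arm or the gripper's body presses on something with over 40 N, if the wrist force passes 120 N, or if a joint passes its speed limit or range.

## Working session

There is one attempt and no reset: what is moved stays moved. The work goes in short steps, Python scripts to look and compute and a shell command to move; the robot and the scene stay as the last step left them, time stands still between calls to the robot, and variables do not carry over. Pictures are saved under pics/ and viewed, and the job is handed in when it is done.

```bash
mkdir -p pics
cat > h.py <<'E'
import numpy as np, cv2
from rig import sensors, cams, bot
def cap(n, save=None):
    c=cams.capture(n)
    if save: cv2.imwrite('pics/'+save, c['frame'][:,:,::-1])
    np.savez('last_%s.npz'%n, **c)
    return c
def load(n): return dict(np.load('last_%s.npz'%n))
def cloud(c):
    v,u=np.mgrid[0:400,0:640]
    p=np.stack([u.ravel(),v.ravel()],1).astype(np.float64).reshape(-1,1,2)
    n=cv2.undistortPoints(p,c['mtx'],c['distortion']).reshape(400,640,2)
    z=c['range_z'].astype(float)
    X=np.dstack([n[...,0]*z,n[...,1]*z,z])
    R=cv2.Rodrigues(c['rvec'])[0]
    W=(X-c['tvec'].reshape(3))@R
    W[z==0]=np.nan
    return W
def proj(c,P):
    return cv2.projectPoints(np.atleast_2d(np.array(P,float)),c['rvec'],c['tvec'],c['mtx'],c['distortion'])[0].reshape(-1,2)
def crop(c,u0,u1,v0,v1,s,name):
    f=c['frame'][v0:v1,u0:u1,::-1]
    cv2.imwrite('pics/'+name,cv2.resize(f,None,fx=s,fy=s,interpolation=cv2.INTER_CUBIC))
E
python3 - <<'E'
from h import *
s=sensors.sense()
for k in s: print(k,np.round(s[k],4).tolist())
for n in ['scene','top','wrist']:
    c=cap(n,n+'0.png'); R=cv2.Rodrigues(c['rvec'])[0]; print(n,(-R.T@c['tvec'].reshape(3)).round(3), R[2].round(2))
E
```

```text
clock 0.0
joints [-72.2006, 12.6758, 87.526, 0.0007, 79.9119, -7.2247]
qvel [-0.0569, -0.0992, -0.0062, 0.0013, 0.0316, -0.019]
joint_efforts [-0.0016, -49.6905, -38.9395, -0.0002, 0.0113, 0.0]
ee_pos [0.2642, -0.5657, 0.2302]
ee_rot [[0.423, -0.9061, -0.0006], [-0.9061, -0.423, 0.0019], [-0.002, -0.0003, -1.0]]
wrist_force [-0.0368, 0.1493, -0.0444]
moment [-0.0071, -0.0132, 0.0278]
opening 0.0855
scene [1.041 0.533 0.945] [-0.43 -0.5  -0.75]
top [0.472 0.009 0.981] [ 0.13 -0.01 -0.99]
wrist [ 0.335 -0.534  0.372] [-0.27 -0.12 -0.95]
```

View pics/scene0.png

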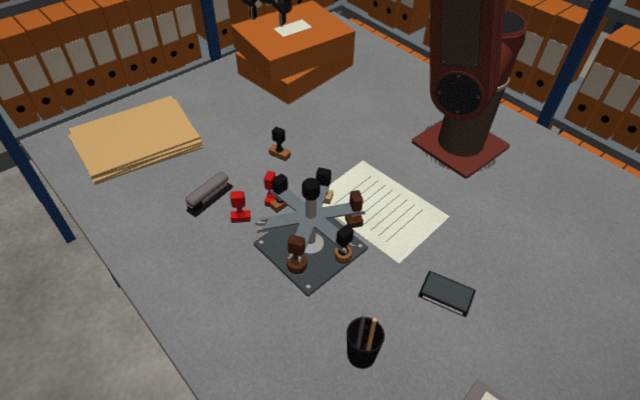

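View pics/top0.png

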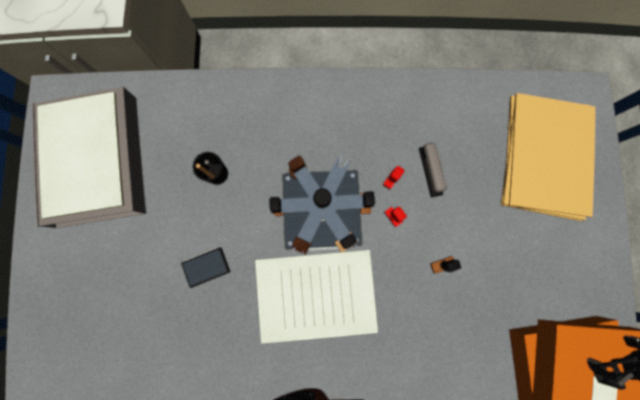

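View pics/wrist0.png

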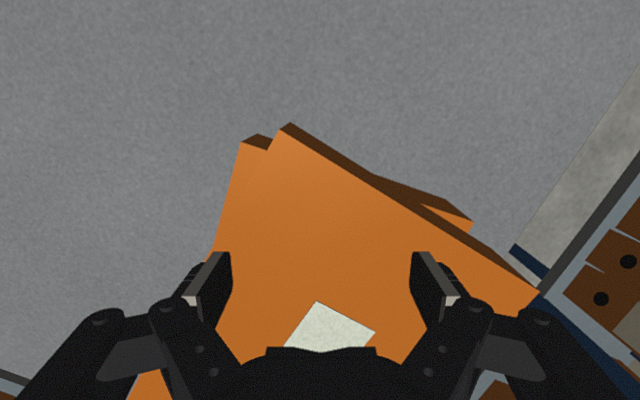

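The top view shows the carousel at (322,200) with its empty clip pointing to the upper right, (341,162). The five hung stamps are at (297,165), (275,205), (301,243), (347,242) and (368,200). The standing stamp is at (447,265), and two red look-alikes are at (394,177) and (396,216). The stapler is at (432,168), the ink pad at (205,267) and the pen cup at (210,167). Next I'll enlarge and measure.

Run:
```python
from h import *
t=load('top'); s=load('scene')
crop(t,255,475,140,290,3.6,'t_crop.png')
crop(s,170,390,110,310,3,'s_crop.png')
for n,c,pts in [('top',t,[(322,197),(341,165),(340,170),(440,266),(452,264),(297,165),(275,205),(301,243),(347,242),(368,200),(394,177),(396,216),(286,174),(358,174),(287,243),(358,243)]),('scene',s,[(311,186),(280,133),(280,152)])]:
    W=cloud(c)
    for u,v in pts: print(n,u,v,W[v,u].round(4))
```

```text
top 322 197 [0.5838 0.0031 0.2243]
top 341 165 [ 7.031e-01 -5.030e-02  3.000e-04]
top 340 170 [ 0.6615 -0.0401  0.1263]
top 440 266 [ 0.4339 -0.2968  0.0251]
top 452 264 [ 0.4409 -0.3032  0.0957]
top 297 165 [0.6654 0.0577 0.1632]
top 275 205 [0.5756 0.1058 0.165 ]
top 301 243 [0.4925 0.0492 0.1597]
top 347 242 [ 0.4937 -0.0509  0.1619]
top 368 200 [ 0.5856 -0.0989  0.1619]
top 394 177 [ 0.6502 -0.1719  0.0962]
top 396 216 [ 0.5562 -0.1743  0.0922]
top 286 174 [0.6764 0.0953 0.0153]
top 358 174 [ 0.6758 -0.0941  0.0119]
top 287 243 [0.4963 0.0918 0.0178]
top 358 243 [ 0.4948 -0.09    0.0143]
scene 311 186 [0.5919 0.0121 0.2275]
scene 280 133 [ 0.4422 -0.2934  0.0929]
scene 280 152 [ 0.4422 -0.2987  0.0196]
```

View pics/t_crop.png

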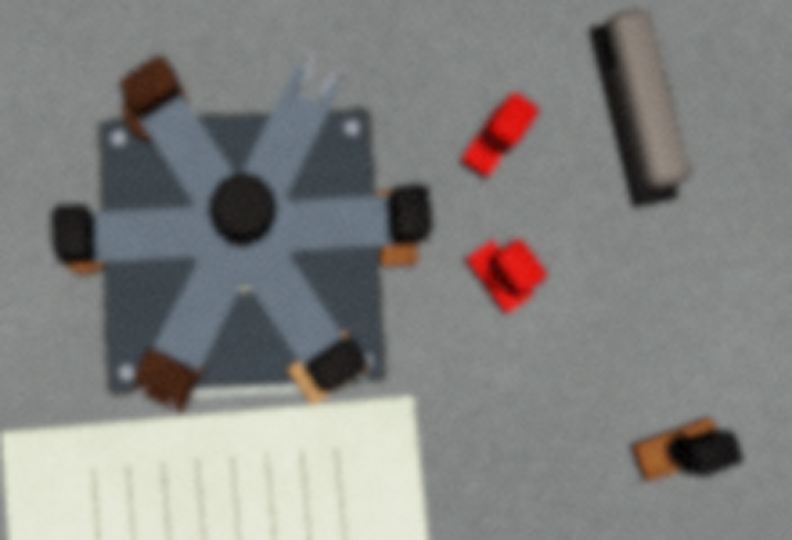

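View pics/s_crop.png

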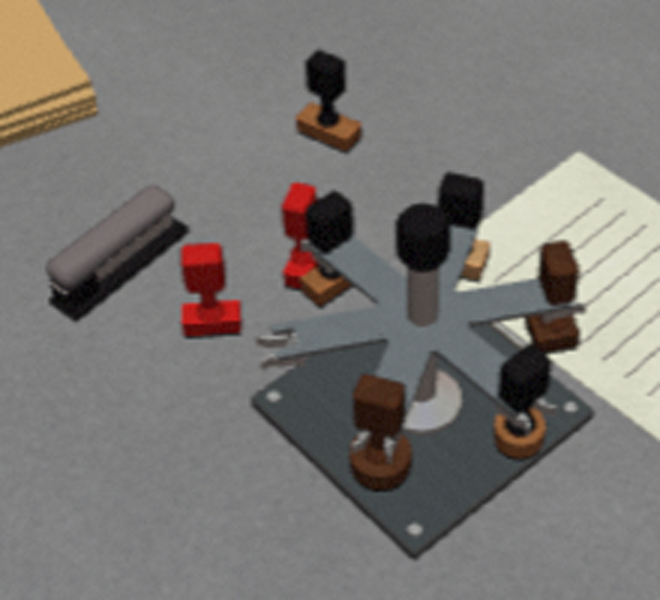

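Run:
```python
from h import *
t=load('top'); s=load('scene')
def ray(c,uv,z):
    n=cv2.undistortPoints(np.array(uv,float).reshape(-1,1,2),c['mtx'],c['distortion']).reshape(-1,2)
    R=cv2.Rodrigues(c['rvec'])[0]; o=-R.T@c['tvec'].reshape(3)
    d=np.c_[n,np.ones(len(n))]@R
    return o+d*((z-o[2])/d[:,2])[:,None]
tc=lambda p:[(255+x/3.6-.36,140+y/3.6-.36) for x,y in p]
sc=lambda p:[(170+x/3-.33,110+y/3-.33) for x,y in p]
print('screws top',ray(t,tc([(118,137),(351,127),(126,373)]),.015).round(4).tolist())
print('corners top BL? TL,TR,BL,BR',ray(t,tc([(99,122),(370,110),(108,393),(383,380)]),.014).round(4).tolist())
print('corners sc L,bottom,R',ray(s,sc([(251,400),(415,556),(594,410)]),.014).round(4).tolist())
print('screws sc',ray(s,sc([(273,397),(414,529),(571,407)]),.015).round(4).tolist())
print('knob top', ray(t,tc([(243,208)]),.222).round(4), 'sc',ray(s,sc([(422,222)]),.227).round(4))
print('clip tips top',ray(t,tc([(308,58),(336,80),(300,68),(330,88)]),.118).round(4).tolist())
for n,c in (('top',t),('scene',s)):
    W=cloud(c).reshape(-1,3); W=W[~np.isnan(W).any(1)]
    m=(np.hypot(W[:,0]-.583,W[:,1])<.25)
    P=W[m]
    k=P[(P[:,2]>.19)]; print(n,'knob',len(k),(k[:,:2].min(0)+k[:,:2].max(0))/2,np.ptp(k[:,:2],axis=0),k.mean(0), k[:,2].max())
    st=W[(np.hypot(W[:,0]-.437,W[:,1]+.3)<.06)]
    g=st[st[:,2]>.087]; print(n,'grip top',len(g),cv2.minAreaRect(g[:,:2].astype(np.float32)))
    a=P[(P[:,2]>.14)&(P[:,2]<.175)&(np.hypot(P[:,0]-.583,P[:,1])>.08)&(np.hypot(P[:,0]-.583,P[:,1])<.13)]
    th=np.degrees(np.arctan2(a[:,1],a[:,0]-.583))
    h,_=np.histogram(th,np.arange(-180,181,5)); print({int(-180+5*i):int(x) for i,x in enumerate(h) if x>2})
```

```text
screws top [[0.6666, 0.0916, 0.015], [0.6728, -0.0782, 0.015], [0.4957, 0.0853, 0.015]]
corners top BL? TL,TR,BL,BR [[0.6781, 0.1056, 0.014], [0.6856, -0.0925, 0.014], [0.4816, 0.0982, 0.014], [0.4892, -0.0977, 0.014]]
corners sc L,bottom,R [[0.6898, -0.0874, 0.014], [0.6818, 0.109, 0.014], [0.4845, 0.0993, 0.014]]
screws sc [[0.6748, -0.0777, 0.015], [0.6677, 0.0912, 0.015], [0.4972, 0.0856, 0.015]]
knob top [[0.5833 0.0028 0.222 ]] sc [[0.5883 0.0057 0.227 ]]
clip tips top [[0.6977, -0.0416, 0.118], [0.6828, -0.0597, 0.118], [0.691, -0.0362, 0.118], [0.6775, -0.0557, 0.118]]
top knob 297 [0.58417996 0.00285963] [0.03690468 0.03743626] [0.58279891 0.00225024 0.2247254 ] 0.2311573599061242
top grip top 151 ((0.4364432096481323, -0.30752497911453247), (0.02490239590406418, 0.034533873200416565), 19.42753028869629)
{-160: 20, -155: 45, -150: 46, -145: 42, -140: 13, -100: 8, -95: 42, -90: 47, -85: 41, -80: 27, 20: 4, 25: 48, 30: 53, 35: 47, 40: 29, 80: 18, 85: 43, 90: 51, 95: 51, 100: 19, 140: 22, 145: 47, 150: 46, 155: 46, 160: 7}
scene knob 368 [0.58589267 0.00671666] [0.03942941 0.03594223] [0.59060884 0.0107716  0.21684324] 0.22983001612211487
scene grip top 89 ((0.4403606653213501, -0.30592161417007446), (0.02582147903740406, 0.037295449525117874), 28.706398010253906)
{-160: 48, -155: 45, -150: 49, -145: 46, -140: 9, -95: 37, -90: 44, -85: 44, -80: 74, -75: 4, 25: 49, 30: 71, 35: 75, 40: 56, 80: 68, 85: 62, 90: 59, 95: 47, 140: 92, 145: 39, 150: 40, 155: 25}
```

```bash
cat >> h.py <<'E'
def delta(x,y,z,yaw):
    """shift/turn in tool axes from measured pose to tool-down pose with tool-x yaw(deg)"""
    s=sensors.sense(); R=np.array(s['ee_rot']); p=np.array(s['ee_pos'])
    a=np.radians(yaw); c,n=np.cos(a),np.sin(a)
    T=np.array([[c,n,0],[n,-c,0],[0,0,-1.]])
    r=np.degrees(cv2.Rodrigues(R.T@T)[0].ravel())
    print('t',round(s['clock'],2),'p',p.round(4),'yaw',round(np.degrees(np.arctan2(R[1,0],R[0,0])),2),'j',np.round(s['joints'],1),'F',np.round(s['wrist_force'],2),'open',round(s['opening'],4))
    print('tilt z',R[:,2].round(4),'delta',(R.T@(np.array([x,y,z])-p)).round(4),r.round(2))
E
python3 -m inch '[[[0,0,-0.03,0,0,-5,0.085],[0,-0.01,-0.06,0,0,-10,0.085],[-0.02,-0.04,-0.08,0,0,-16,0.085],[-0.04,-0.07,-0.09,0,0,-23,0.085],[-0.06,-0.10,-0.09,0,0,-30,0.085],[-0.085,-0.13,-0.09,0,0,-37,0.085],[-0.11,-0.16,-0.09,0,0,-44,0.085],[-0.135,-0.19,-0.09,0,0,-51,0.085],[-0.16,-0.22,-0.09,0,0,-58,0.085],[-0.185,-0.25,-0.09,0,0,-65,0.085]]]' 60
python3 -c "
from h import *
delta(.5845,.0035,.30,70)
cap('wrist','w1.png')"
```

```text
clock: 0.98
ee_pos: [0.4129, -0.291, 0.3211]
ee_rot: [[1.0, 0.006, -0.0], [0.006, -1.0, 0.0], [-0.0, -0.0, -1.0]]
wrist_force: [1.0, -0.5, 0.1]
opening: 0.0852
t 0.98 p [ 0.4129 -0.291   0.3211] yaw 0.35 j [-44.1  -6.6  97.9   0.   88.7 -44.5] F [ 1.   -0.53  0.07] open 0.0852
tilt z [-1.e-04  2.e-04 -1.e+00] delta [ 0.1734 -0.2935  0.0211] [-1.000e-02 -0.000e+00 -6.965e+01]
```

View pics/w1.png

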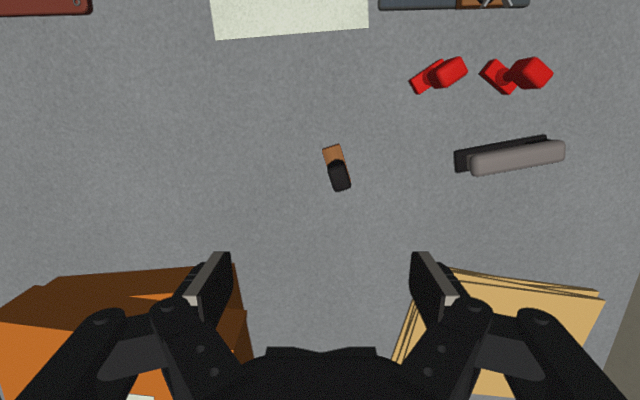

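The wrist view shows the standing stamp at (335,168): black grip at (341,177), brown mount at (332,153). The red look-alikes are at (438,76) and (517,76). Next I'll measure the stamp from this view.

```bash
python3 - <<'E'
from h import *
c=load('wrist'); W=cloud(c); crop(c,300,380,130,205,8,'w1c.png')
P=W[120:215,290:390].reshape(-1,3); P=P[~np.isnan(P).any(1)]
for lo,hi in((.088,.105),(.06,.105),(.012,.028)):
    g=P[(P[:,2]>lo)&(P[:,2]<hi)]; print(lo,len(g),cv2.minAreaRect(g[:,:2].astype(np.float32)),g.mean(0).round(4))
E
python3 -m inch '[[[0.02,-0.035,0,0,0,-7,0.085],[0.04,-0.07,0,0,0,-14,0.085],[0.06,-0.10,0,0,0,-21,0.085],[0.08,-0.13,0,0,0,-28,0.085],[0.10,-0.165,0,0,0,-35,0.085],[0.12,-0.20,0,0,0,-42,0.085],[0.14,-0.235,0,0,0,-49,0.085],[0.155,-0.265,0.0,0,0,-56,0.085],[0.165,-0.285,0.0,0,0,-63,0.085],[0.1734,-0.2935,0.0,0,0,-69.6,0.085]]]'
python3 -c "
from h import *
delta(.5845,.0035,.189,70)
cap('wrist','w2.png'); cap('top','t2.png')"
```

```text
0.088 483 ((0.4368405044078827, -0.30767878890037537), (0.023692235350608826, 0.03382878005504608), 18.981847763061523) [ 0.4365 -0.3065  0.0928]
0.06 567 ((0.43684569001197815, -0.3077884614467621), (0.02375057153403759, 0.03467748314142227), 18.818843841552734) [ 0.4358 -0.3046  0.0901]
0.012 313 ((0.4362190365791321, -0.3058391809463501), (0.027835149317979813, 0.05641936883330345), 18.14151954650879) [ 0.4319 -0.2901  0.0194]
clock: 1.87
ee_pos: [0.5864, 0.0038, 0.3208]
ee_rot: [[0.34, 0.94, -0.001], [0.94, -0.34, 0.001], [0.001, -0.001, -1.0]]
wrist_force: [-1.0, 0.2, 0.7]
opening: 0.0852
t 1.87 p [0.5864 0.0038 0.3208] yaw 70.12 j [ -7.4   4.9  86.6   0.1  88.6 -77.5] F [-1.04  0.24  0.73] open 0.0852
tilt z [-7.0e-04  1.1e-03 -1.0e+00] delta [-0.0011 -0.0016  0.1318] [-0.06 -0.04  0.12]
```

View pics/w2.png

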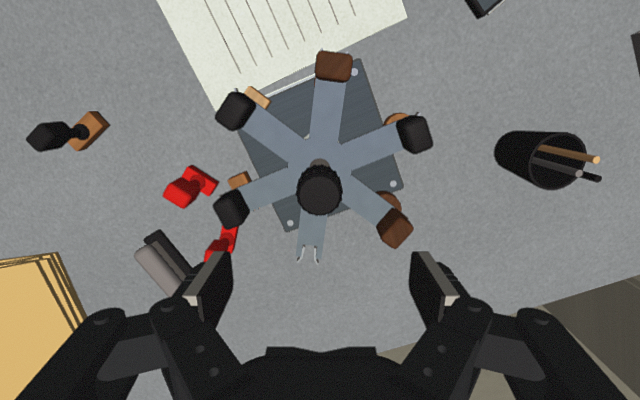

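View pics/w1c.png

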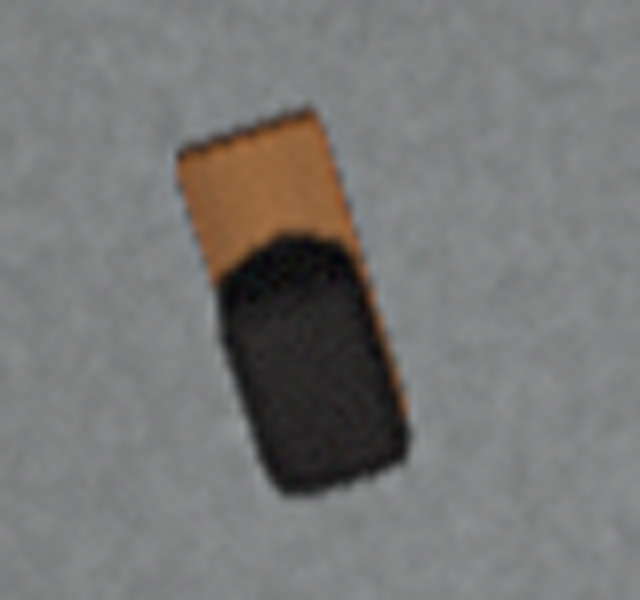

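The wrist view shows the knob at (319,189), the empty clip at (309,255), and the hung grips at (235,110), (333,66), (414,133), (395,228) and (231,209). The stamp measures (0.437,-0.308) with its long axis at -71°, 34 x 24 mm as specified.

Run:
```python
from h import *
c=load('wrist'); W=cloud(c); crop(c,200,440,40,270,3.3,'w2c.png')
P=W.reshape(-1,3); P=P[~np.isnan(P).any(1)]
Q=P[np.hypot(P[:,0]-.585,P[:,1]-.0035)<.15]
k=Q[(Q[:,2]>.2)]; print('knob',cv2.minEnclosingCircle(k[k[:,2]>.215][:,:2].astype(np.float32)),k[:,2].max())
f=Q[(Q[:,2]>.008)&(Q[:,2]<.02)]; print('foot',cv2.minAreaRect(f[:,:2].astype(np.float32)))
ctr=np.array([.585,.0035])
d=Q[:,:2]-ctr; r=np.hypot(*d.T); th=np.degrees(np.arctan2(d[:,1],d[:,0]))
a=(Q[:,2]>.1)&(Q[:,2]<.135)&(r>.085)&(r<.118)&(abs(th+28)<20); print('clip pts',a.sum(),Q[a].mean(0),np.median(th[a]),th[a].min(),th[a].max(),r[a].max())
for t0 in(-150,-90,30,90,150):
    dd=(th-t0+180)%360-180
    a=(Q[:,2]>.15)&(Q[:,2]<.175)&(abs(dd)<20)&(r>.07); R=cv2.minAreaRect(Q[a][:,:2].astype(np.float32)); e=np.array(R[0])-ctr; print(t0,a.sum(),R,np.degrees(np.arctan2(e[1],e[0])),np.hypot(*e))
for t0 in(-150,-90,-30,30,90,150):
    dd=(th-t0+180)%360-180
    a=(Q[:,2]>.115)&(Q[:,2]<.135)&(abs(dd)<22)&(r>.045)&(r<.08); print('arm',t0,a.sum(),Q[a][:,2].mean(),t0+(dd[a].min()+dd[a].max())/2,t0+dd[a].mean())
```

```text
knob ((0.5789481401443481, 0.006158703938126564), 0.07480163127183914) 0.41756593727011465
foot ((0.5814160108566284, 0.0028186067938804626), (0.20213395357131958, 0.20101499557495117), 2.0537471771240234)
clip pts 407 [ 0.67110422 -0.04152851  0.12161581] -27.793529106140234 -37.930989788475976 -17.367465138651287 0.11777677892757582
-150 928 ((0.49603331089019775, -0.053830549120903015), (0.023884743452072144, 0.034296974539756775), 32.22893524169922) -147.20207931214594 0.10583885691779023
-90 764 ((0.588779091835022, -0.10084414482116699), (0.03437240794301033, 0.023337073624134064), 1.7841315269470215) -87.9257924434192 0.10441255716415627
30 732 ((0.6707338094711304, 0.06004911661148071), (0.023516064509749413, 0.034213367849588394), 34.82719039916992) 33.408422933153766 0.10270388831962952
90 917 ((0.578832745552063, 0.10812347382307053), (0.03466147556900978, 0.024681193754076958), 2.349055528640747) 93.37351849484534 0.10480508719633948
150 1027 ((0.4903637170791626, 0.05096447467803955), (0.03414950892329216, 0.024493224918842316), 63.007545471191406) 153.36411688650372 0.10587210398180925
arm -150 976 0.122903246449896 -147.73532815510242 -147.44187787988616
arm -90 844 0.122600964691046 -89.26741071249575 -89.14467357074632
arm -30 541 0.12272256405266313 -28.122917975048978 -28.30008102415526
arm 30 801 0.12274892773154586 33.01070774779433 33.949120019690106
arm 90 927 0.12301720505405048 93.1557057309447 94.21763975146384
arm 150 1017 0.12302730269651485 153.07262583337928 153.61759096436833
```

View pics/w2c.png

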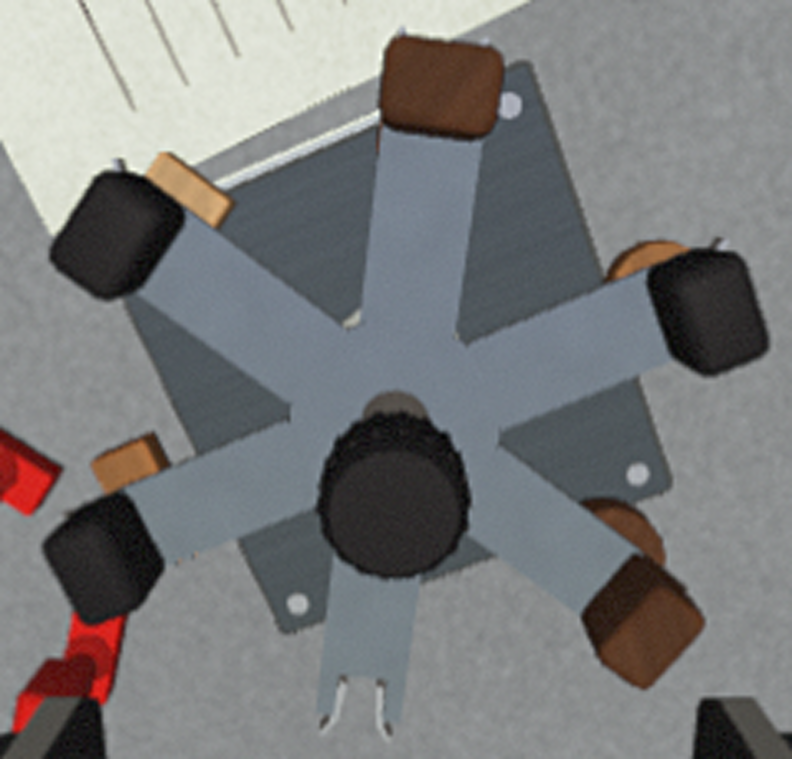

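Opposite hung stamps place the axle at (0.5838, 0.0035). The empty arm is at -27°, the foot's front at -178°, so the turn is about +151° around tool z. I descend and grip the knob.

```bash
python3 - <<'E'
from h import *
delta(.5838,.0035,.189,70.1)
E
python3 -m inch '[[[-0.001,-0.0025,0.03,0,0,0,0.085],[-0.001,-0.0025,0.06,0,0,0,0.085],[-0.001,-0.0025,0.09,0,0,0,0.07],[-0.001,-0.0025,0.115,0,0,0,0.06],[-0.001,-0.0025,0.13,0,0,0,0.06],[-0.001,-0.0025,0.131,0,0,0,0.06]]]' 40
python3 -c "
from h import *
delta(.5838,.0035,.189,70.1); cap('wrist','w3.png')"
```

```text
t 1.97 p [0.5865 0.0024 0.3206] yaw 69.86 j [ -7.5   4.9  86.6   0.   88.6 -77.3] F [-0.02  1.11 -0.  ] open 0.0851
tilt z [-9.e-04  4.e-04 -1.e+00] delta [ 1.000e-04 -2.800e-03  1.316e-01] [-0.06 -0.   -0.24]
clock: 2.47
ee_pos: [0.58, -0.0003, 0.1856]
ee_rot: [[0.353, 0.936, -0.008], [0.936, -0.353, 0.001], [-0.002, -0.008, -1.0]]
wrist_force: [-0.2, -0.2, 0.4]
opening: 0.0601
t 2.47 p [ 5.800e-01 -3.000e-04  1.856e-01] yaw 69.36 j [ -7.8   9.   96.7  -0.   74.8 -77.2] F [-0.23 -0.21  0.38] open 0.0601
tilt z [-8.e-03  7.e-04 -1.e+00] delta [ 0.0049  0.0022 -0.0034] [-0.44  0.12 -0.74]
```

View pics/w3.png

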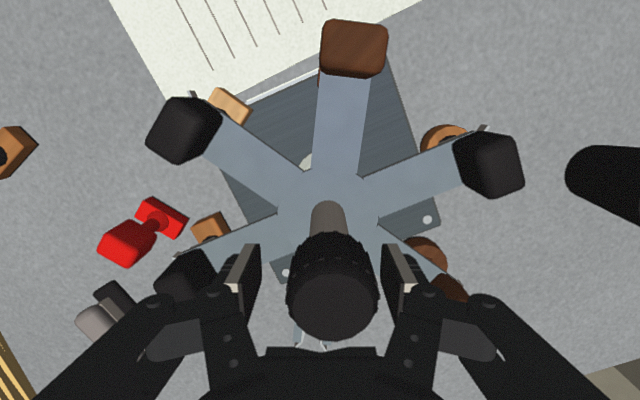

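The knob at (333,290) lies between the pads but about 5 mm off centre. I let it settle and correct.

```bash
python3 -m inch '[[[0,0,0,0,0,0,0.06],[0,0,0,0,0,0,0.06]]]' 
python3 -c "
from h import *
delta(.5838,.0035,.189,70.1)"
```

```text
clock: 2.68
ee_pos: [0.5842, -0.0001, 0.1923]
ee_rot: [[0.35, 0.937, 0.003], [0.937, -0.35, -0.0], [0.001, 0.003, -1.0]]
wrist_force: [-0.2, 0.2, -0.1]
opening: 0.0597
t 2.68 p [ 5.842e-01 -1.000e-04  1.923e-01] yaw 69.52 j [ -7.7   8.7  96.2  -0.   74.9 -77.3] F [-0.17  0.24 -0.1 ] open 0.0597
tilt z [ 2.9e-03 -5.0e-04 -1.0e+00] delta [ 0.0032 -0.0017  0.0033] [ 0.16 -0.03 -0.58]
```

```bash
python3 -m inch '[[[0.0015,-0.001,0.001,0,0,-0.3,0.06],[0.003,-0.0015,0.002,0,0,-0.5,0.06],[0.003,-0.0015,0.002,0,0,-0.5,0.06],[0.003,-0.0015,0.002,0,0,-0.5,0.06],[0.003,-0.0015,0.002,0,0,-0.5,0.06]]]' 
python3 -c "
from h import *
delta(.5838,.0035,.189,70.1)"
```

```text
clock: 3.1
ee_pos: [0.583, 0.004, 0.1886]
ee_rot: [[0.34, 0.94, 0.0], [0.94, -0.34, -0.0], [0.0, 0.0, -1.0]]
wrist_force: [-0.5, -0.1, -0.0]
opening: 0.0599
t 3.1 p [0.583  0.004  0.1886] yaw 70.13 j [ -7.4   8.8  96.5  -0.   74.6 -77.5] F [-0.5  -0.13 -0.04] open 0.0599
tilt z [ 4.e-04 -1.e-04 -1.e+00] delta [-0.0002  0.001  -0.0004] [ 0.02 -0.    0.03]
```

```bash
python3 -m inch '[[[0,0,0,0,0,0,0.045],[0,0,0,0,0,0,0.036],[0,0,0,0,0,0,0.034],[0,0,0,0,0,0,0.034],[0,0,0,0,0,0,0.034],[0,0,0,0,0,0,0.034]]]' 40
python3 -c "
from h import *
delta(.5838,.0035,.189,70.1)"
```

```text
clock: 3.6
ee_pos: [0.5828, 0.0038, 0.1885]
ee_rot: [[0.34, 0.94, -0.0], [0.94, -0.34, -0.0], [-0.0, 0.0, -1.0]]
wrist_force: [-2.6, -0.8, 2.7]
opening: 0.0372
t 3.6 p [0.5828 0.0038 0.1885] yaw 70.13 j [ -7.4   8.8  96.5  -0.   74.7 -77.5] F [-2.57 -0.85  2.72] open 0.0372
tilt z [-0.e+00 -3.e-04 -1.e+00] delta [ 0.0001  0.001  -0.0005] [0.   0.01 0.03]
```

```bash
python3 -m inch '[[[0,0,0,0,0,1,0.034],[0,0,0,0,0,3,0.034],[0,0,0,0,0,6,0.034],[0,0,0,0,0,10,0.034],[0,0,0,0,0,14,0.034],[0,0,0,0,0,18,0.034],[0,0,0,0,0,22,0.034],[0,0,0,0,0,26,0.034],[0,0,0,0,0,29,0.034],[0,0,0,0,0,30,0.034]]]' 40
python3 -c "
from h import *
delta(.5838,.0035,.189,40.1);cap('top','t4.png')"
```

```text
clock: 4.43
ee_pos: [0.583, 0.004, 0.1885]
ee_rot: [[0.767, 0.642, 0.0], [0.642, -0.767, 0.0], [0.0, 0.0, -1.0]]
wrist_force: [-1.8, -0.1, 2.7]
opening: 0.0371
t 4.43 p [0.583  0.004  0.1885] yaw 39.96 j [ -7.4   8.8  96.5   0.   74.6 -47.3] F [-1.84 -0.1   2.74] open 0.0371
tilt z [ 3.e-04  1.e-04 -1.e+00] delta [ 0.0003  0.0009 -0.0005] [ 0.01 -0.02 -0.14]
```

View pics/t4.png

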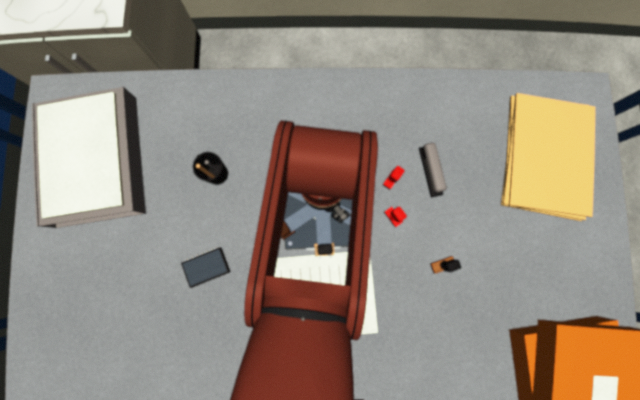

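The top view shows the rotor followed: a hung stamp is now at the front, (323,248), and nothing else has moved. I continue turning.

```bash
python3 -m inch '[[[0,0,0,0,0,2,0.034],[0,0,0,0,0,6,0.034],[0,0,0,0,0,10,0.034],[0,0,0,0,0,14,0.034],[0,0,0,0,0,18,0.034],[0,0,0,0,0,22.5,0.034],[0,0,0,0,0,27,0.034],[0,0,0,0,0,31.5,0.034],[0,0,0,0,0,36,0.034],[0,0,0,0,0,40,0.034]]]' 40
python3 -m inch '[[[0,0,0,0,0,4,0.034],[0,0,0,0,0,8.5,0.034],[0,0,0,0,0,13,0.034],[0,0,0,0,0,17.5,0.034],[0,0,0,0,0,22,0.034],[0,0,0,0,0,26.5,0.034],[0,0,0,0,0,31,0.034],[0,0,0,0,0,35.5,0.034],[0,0,0,0,0,40,0.034],[0,0,0,0,0,43,0.034]]]' 40
python3 -c "
from h import *
delta(.5838,.0035,.189,-80.9)"
```

```text
clock: 5.32
ee_pos: [0.5834, 0.0042, 0.1885]
ee_rot: [[1.0, -0.0, 0.001], [-0.0, -1.0, 0.0], [0.001, -0.0, -1.0]]
wrist_force: [0.2, 1.9, 1.2]
opening: 0.0369
clock: 6.15
ee_pos: [0.5838, 0.004, 0.1886]
ee_rot: [[0.731, -0.683, 0.002], [-0.683, -0.731, 0.0], [0.001, -0.002, -1.0]]
wrist_force: [2.7, -0.3, 0.6]
opening: 0.037
t 6.15 p [0.5838 0.004  0.1886] yaw -43.05 j [-7.4  8.9 96.5  0.  74.6 35.7] F [ 2.66 -0.25  0.63] open 0.037
tilt z [ 2.1e-03  4.0e-04 -1.0e+00] delta [ 0.0004  0.0003 -0.0004] [-0.12 -0.04 37.85]
```

```bash
python3 -m inch '[[[0,0,0,0,0,4,0.034],[0,0,0,0,0,8.5,0.034],[0,0,0,0,0,13,0.034],[0,0,0,0,0,17.5,0.034],[0,0,0,0,0,22,0.034],[0,0,0,0,0,26.5,0.034],[0,0,0,0,0,31,0.034],[0,0,0,0,0,35,0.034],[0,0,0,0,0,37.3,0.034],[0,0,0,0,0,38,0.034]]]' 40
python3 -m inch '[[[0,0,0,0,0,0,0.034],[0,0,0,0,0,0,0.034]]]' 40
python3 -c "
from h import *
delta(.5838,.0035,.189,-80.9);cap('wrist','w5.png')"
```

```text
clock: 6.98
ee_pos: [0.5839, 0.0037, 0.1885]
ee_rot: [[0.158, -0.988, 0.003], [-0.988, -0.158, -0.0], [0.0, -0.002, -1.0]]
wrist_force: [3.7, -1.2, -0.1]
opening: 0.0374
clock: 7.15
ee_pos: [0.5839, 0.0037, 0.1885]
ee_rot: [[0.16, -0.987, 0.003], [-0.987, -0.16, -0.0], [0.001, -0.002, -1.0]]
wrist_force: [4.9, -2.5, -0.4]
opening: 0.0373
t 7.15 p [0.5839 0.0037 0.1885] yaw -80.79 j [-7.4  8.9 96.5  0.  74.5 73.4] F [ 4.86 -2.54 -0.36] open 0.0373
tilt z [ 2.6e-03 -1.0e-04 -1.0e+00] delta [ 0.0002  0.0002 -0.0005] [-0.14 -0.03  0.11]
```

View pics/w5.png

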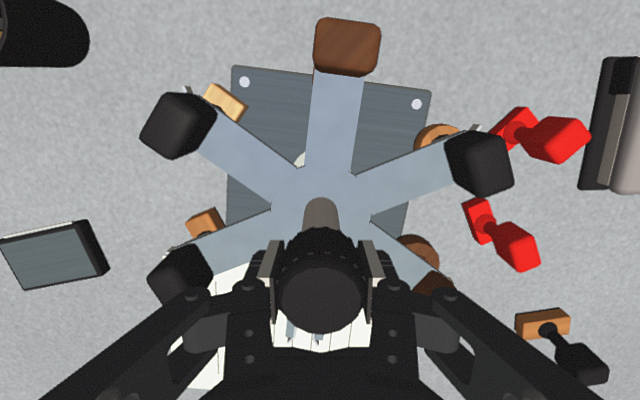

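The empty clip now points to the robot, hidden behind the gripper at about (305,335), and all five stamps hang. I release, rise and check.

```bash
python3 -m inch '[[[0,0,0,0,0,0,0.05],[0,0,0,0,0,0,0.06],[0,0,0,0,0,0,0.06],[0,0,-0.02,0,0,0,0.06],[0,0,-0.05,0,0,0,0.06],[0,0,-0.085,0,0,0,0.06],[0,0.03,-0.11,0,0,0,0.07],[0,0.06,-0.125,0,0,0,0.085],[0,0.085,-0.13,0,0,0,0.085],[0,0.10,-0.13,0,0,0,0.085]]]' 40
python3 -m inch '[[[0,0,0,0,0,0,0.085],[0,0,0,0,0,0,0.085]]]' 40
python3 -c "
from h import *
delta(.4368,-.3077,.2,-71);cap('wrist','w6.png')
cap('scene','s6.png')"
```

```text
clock: 8.03
ee_pos: [0.4829, -0.012, 0.3205]
ee_rot: [[0.159, -0.987, 0.003], [-0.987, -0.159, -0.001], [0.001, -0.003, -1.0]]
wrist_force: [0.8, -0.8, -0.5]
opening: 0.0848
clock: 8.2
ee_pos: [0.4839, -0.0119, 0.3186]
ee_rot: [[0.159, -0.987, 0.001], [-0.987, -0.159, 0.0], [0.0, -0.001, -1.0]]
wrist_force: [-0.5, -0.9, 0.5]
opening: 0.085
t 8.2 p [ 0.4839 -0.0119  0.3186] yaw -80.88 j [-10.8  -9.7 100.9   0.   88.7  70.1] F [-0.53 -0.93  0.46] open 0.085
tilt z [ 0.001  0.    -1.   ] delta [0.2846 0.0936 0.1185] [-0.06 -0.01 -9.88]
```

View pics/w6.png

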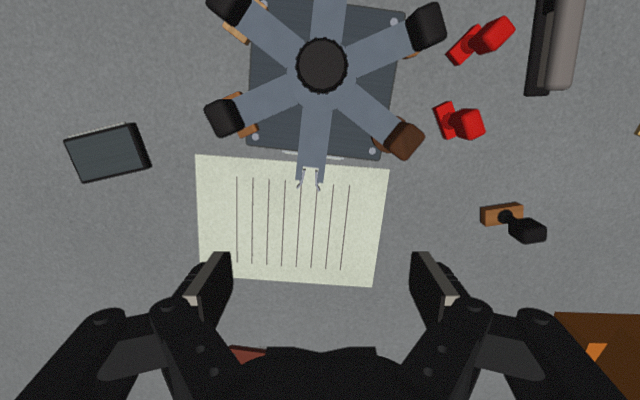

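View pics/s6.png

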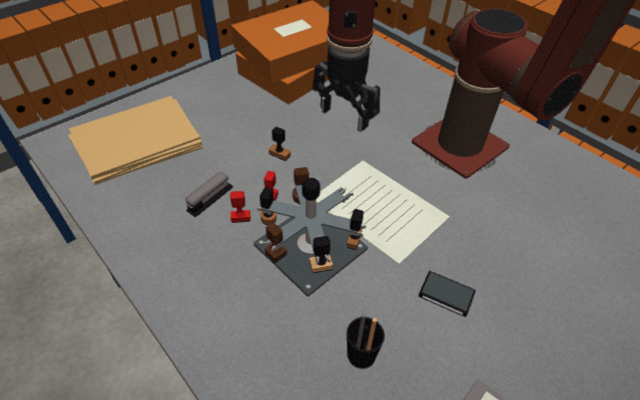

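The empty clip is at the front, jaws at (311,175), over the card-holder edge at (310,155). I measure its angle against the foot.

Run:
```python
from h import *
c=load('wrist'); W=cloud(c); crop(c,190,450,0,200,3,'w6c.png')
P=W.reshape(-1,3); P=P[~np.isnan(P).any(1)]
ctr=np.array([.5838,.0035])
d=P[:,:2]-ctr; r=np.hypot(*d.T); th=np.degrees(np.arctan2(d[:,1],d[:,0]))%360
a=(P[:,2]>.105)&(P[:,2]<.135)&(r>.07)&(r<.113)&(abs(th-180)<20); q=P[a]; print('arm outer',a.sum(),q.mean(0),(th[a].min()+th[a].max())/2,th[a].mean(),q[:,2].max())
for lo in range(60,128,8):
    b=(P[:,2]>.105)&(P[:,2]<.135)&(abs(th-180)<25)&(P[:,0]<ctr[0]-lo/1e3)&(P[:,0]>ctr[0]-lo/1e3-.008)
    y=P[b][:,1]; 
    if b.sum(): print(lo,b.sum(),y.min().round(4),y.max().round(4),((y.min()+y.max())/2).round(4),P[b][:,2].mean().round(4))
for t0 in(120,240):
    dd=(th-t0+180)%360-180
    g=(P[:,2]>.15)&(P[:,2]<.175)&(abs(dd)<20)&(r>.07)&(r<.14); R=cv2.minAreaRect(P[g][:,:2].astype(np.float32)); e=np.array(R[0])-ctr; print(t0,g.sum(),R,np.degrees(np.arctan2(e[1],e[0]))%360,np.hypot(*e))
k=P[(r<.03)&(P[:,2]>.215)&(P[:,2]<.24)];print('knob',cv2.minEnclosingCircle(k[:,:2].astype(np.float32)))
```

```text
arm outer 936 [4.95687967e-01 1.93365479e-04 1.22192392e-01] 182.21627975732258 182.16316792668613 0.12505722719724435
60 217 -0.015 0.0168 0.0009 0.1231
68 214 -0.0152 0.0165 0.0007 0.1229
76 206 -0.0156 0.0164 0.0004 0.1227
84 209 -0.0158 0.0162 0.0002 0.1227
92 148 -0.0161 0.0158 -0.0001 0.1221
100 130 -0.0164 0.0154 -0.0005 0.1202
108 85 -0.0165 0.0154 -0.0005 0.1203
116 41 -0.0143 0.0126 -0.0009 0.1155
124 1 0.0113 0.0113 0.0113 0.1169
120 934 ((0.5282602310180664, 0.09191795438528061), (0.034101665019989014, 0.02411993220448494), 29.72535514831543) 122.1349984783693 0.10441456122708227
240 896 ((0.5345210433006287, -0.08955957740545273), (0.024229204282164574, 0.03441229090094566), 61.175323486328125) 242.09689996556213 0.10530194927094162
knob ((0.5840625762939453, 0.003065980039536953), 0.019878631457686424)
```

View pics/w6c.png

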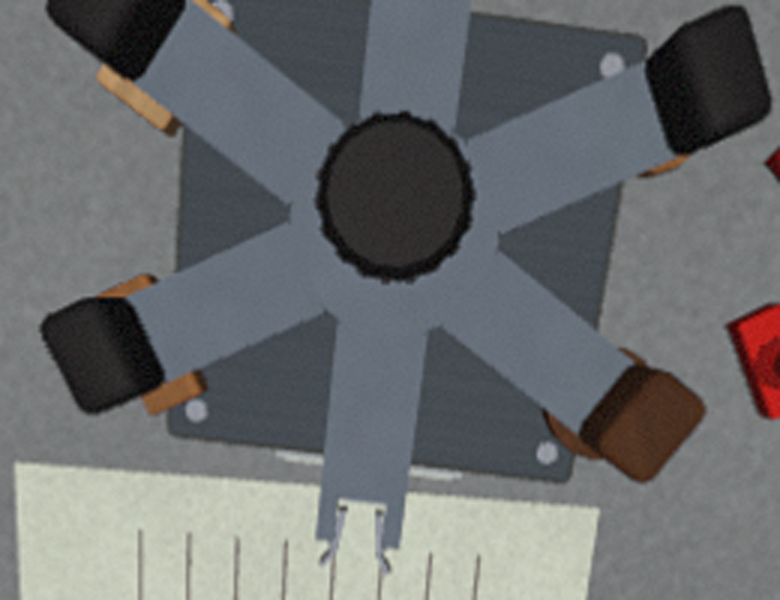

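Clip direction is 182.1° and foot front 182.1°, so the two are aligned. Seat ≈ (0.4789, -0.0004, 0.124). Now I go to the stamp.

```bash
python3 -m inch '[[[0.03,0.01,0,0,0,-1,0.085],[0.065,0.02,0.01,0,0,-2,0.085],[0.10,0.033,0.02,0,0,-3,0.08],[0.135,0.045,0.04,0,0,-4,0.07],[0.17,0.056,0.06,0,0,-6,0.06],[0.205,0.068,0.08,0,0,-7,0.06],[0.24,0.079,0.10,0,0,-8.5,0.06],[0.265,0.088,0.115,0,0,-9.5,0.06],[0.28,0.092,0.1185,0,0,-9.9,0.06],[0.2846,0.0936,0.1185,0,0,-9.9,0.06]]]' 40
python3 -m inch '[[[0,0,0,0,0,0,0.06],[0,0,0,0,0,0,0.06],[0,0,0,0,0,0,0.06],[0,0,0,0,0,0,0.06]]]' 40
python3 -c "
from h import *
delta(.4368,-.3077,.057,-71);c=cap('wrist','w7.png')
W=cloud(c).reshape(-1,3);P=W[~np.isnan(W).any(1)]
g=P[(np.hypot(P[:,0]-.4368,P[:,1]+.3077)<.04)&(P[:,2]>.085)&(P[:,2]<.11)]
print(len(g),cv2.minAreaRect(g[:,:2].astype(np.float32)),g[:,2].mean())
"
```

```text
clock: 9.13
ee_pos: [0.4357, -0.3095, 0.1967]
ee_rot: [[0.324, -0.946, -0.004], [-0.946, -0.324, 0.003], [-0.004, 0.003, -1.0]]
wrist_force: [0.5, 0.4, 0.7]
opening: 0.0599
clock: 9.47
ee_pos: [0.4377, -0.3069, 0.2006]
ee_rot: [[0.328, -0.945, 0.001], [-0.945, -0.328, -0.001], [0.001, -0.001, -1.0]]
wrist_force: [-0.6, -0.5, 0.2]
opening: 0.06
t 9.47 p [ 0.4377 -0.3069  0.2006] yaw -70.88 j [-43.5   1.6 103.    0.   75.4  27.4] F [-0.58 -0.51  0.24] open 0.06
tilt z [ 1.e-03 -6.e-04 -1.e+00] delta [0.0004 0.0012 0.1436] [-0.04 -0.05  0.12]
1046 ((0.437852680683136, -0.3083782494068146), (0.02335822954773903, 0.03336787968873978), 17.808914184570312) 0.09268741920831797
```

View pics/w7.png

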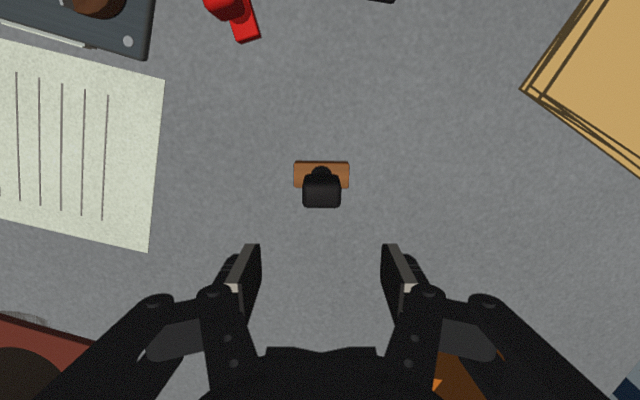

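The stamp at (321,185) is square to the jaws and central. I descend to TCP z ≈ 0.057 and close.

```bash
python3 -m inch '[[[0.0005,0.001,0.03,0,0,0.5,0.06],[0.0005,0.001,0.06,0,0,0.5,0.06],[0.0005,0.001,0.09,0,0,0.5,0.06],[0.0005,0.001,0.115,0,0,0.5,0.06],[0.0005,0.001,0.135,0,0,0.5,0.06],[0.0005,0.001,0.143,0,0,0.5,0.06],[0.0005,0.001,0.1435,0,0,0.5,0.06],[0.0005,0.001,0.1435,0,0,0.5,0.06],[0.0005,0.001,0.1435,0,0,0.5,0.06],[0.0005,0.001,0.1435,0,0,0.5,0.06]]]' 40
python3 -c "
from h import *
delta(.4373,-.308,.057,-71.5);c=cap('wrist','w8.png')"
```

```text
clock: 10.35
ee_pos: [0.4373, -0.3095, 0.0583]
ee_rot: [[0.318, -0.948, 0.002], [-0.948, -0.318, -0.002], [0.003, -0.002, -1.0]]
wrist_force: [-0.7, 0.3, 0.6]
opening: 0.0596
t 10.35 p [ 0.4373 -0.3095  0.0583] yaw -71.46 j [-43.7  11.6 108.8   0.   59.4  27.7] F [-0.71  0.28  0.62] open 0.0596
tilt z [ 0.0025 -0.0024 -1.    ] delta [-0.0015 -0.0005  0.0013] [-0.09 -0.17  0.04]
```

View pics/w8.png

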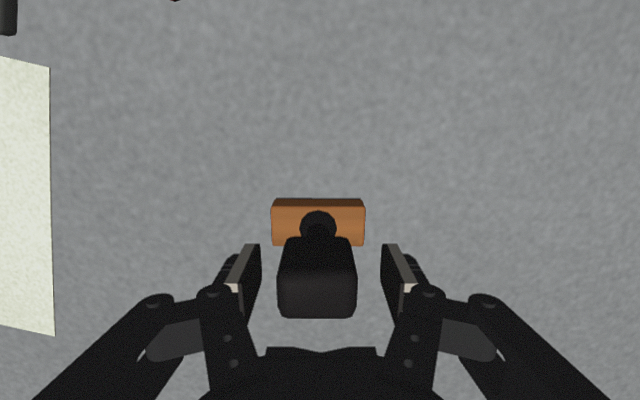

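The grip at (317,277) is centred between the pads at about (320). I close.

```bash
python3 -m inch '[[[0,0,0,0,0,0,0.045],[0,0,0,0,0,0,0.038],[0,0,0,0,0,0,0.033],[0,0,0,0,0,0,0.03],[0,0,0,0,0,0,0.03],[0,0,0,0,0,0,0.03],[0,0,0,0,0,0,0.03]]]' 110
python3 -c "
from h import *
delta(.4373,-.308,.057,-71.5);c=cap('wrist','w9.png')"
```

```text
clock: 10.98
ee_pos: [0.4365, -0.309, 0.0572]
ee_rot: [[0.318, -0.948, 0.001], [-0.948, -0.318, -0.001], [0.001, -0.001, -1.0]]
wrist_force: [-1.2, 1.5, 5.7]
opening: 0.0328
t 10.98 p [ 0.4365 -0.309   0.0572] yaw -71.48 j [-43.7  11.7 108.8  -0.   59.4  27.7] F [-1.24  1.54  5.68] open 0.0328
tilt z [ 8.e-04 -9.e-04 -1.e+00] delta [-0.0007 -0.0011  0.0002] [-0.03 -0.06  0.02]
```

View pics/w9.png

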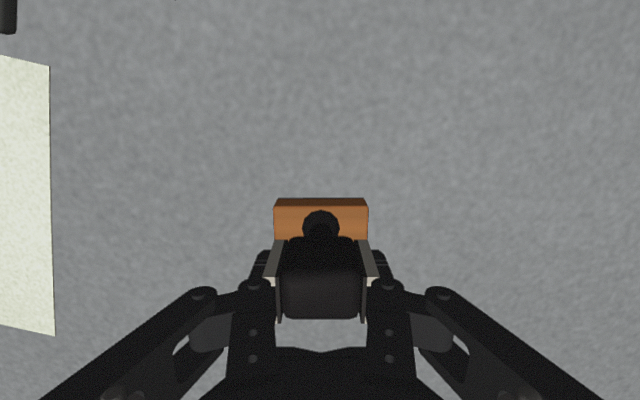

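```bash
python3 -m inch '[[[0,0,-0.003,0,0,0,0.03],[0,0,-0.01,0,0,0,0.03],[0,0,-0.025,0,0,0,0.03],[0,0,-0.045,0,0,0,0.03],[0,0,-0.065,0,0,0,0.03],[0,0,-0.085,0,0,0,0.03],[0,0,-0.1,0,0,0,0.03],[0,0,-0.105,0,0,0,0.03],[0,0,-0.105,0,0,0,0.03]]]' 110
python3 -c "
from h import *
delta(.395,-.0034,.16,-87.9)"
```

```text
clock: 11.78
ee_pos: [0.4368, -0.3093, 0.163]
ee_rot: [[0.318, -0.948, 0.002], [-0.948, -0.318, -0.002], [0.003, -0.001, -1.0]]
wrist_force: [0.9, 0.3, -1.2]
opening: 0.0329
t 11.78 p [ 0.4368 -0.3093  0.163 ] yaw -71.47 j [-43.7   3.7 105.    0.   71.2  27.7] F [ 0.87  0.33 -1.21] open 0.0329
tilt z [ 0.0023 -0.0022 -1.    ] delta [-0.3033 -0.0575  0.0023] [-0.11 -0.15 16.43]
```

```bash
python3 -m inch '[[[-0.01,-0.003,0,0,0,1,0.03],[-0.035,-0.008,0,0,0,2.5,0.03],[-0.065,-0.013,0,0,0,4,0.03],[-0.10,-0.019,0,0,0,6,0.03],[-0.135,-0.026,0,0,0,8,0.03],[-0.17,-0.032,0,0,0,10,0.03],[-0.205,-0.039,0,0,0,12,0.03],[-0.24,-0.046,0,0,0,14,0.03],[-0.275,-0.052,0,0,0,15.5,0.03],[-0.295,-0.056,0,0,0,16.4,0.03]]]' 110
python3 -m inch '[[[-0.004,-0.001,0,0,0,0,0.03],[-0.006,-0.002,0,0,0,0,0.03],[-0.006,-0.002,0,0,0,0,0.03],[-0.006,-0.002,0,0,0,0,0.03],[-0.006,-0.002,0,0,0,0,0.03]]]' 110
python3 -c "
from h import *
delta(.395,-.0034,.1302,-87.9);cap('wrist','w10.png');cap('scene','s10.png');cap('top','t10.png')"
```

```text
clock: 12.62
ee_pos: [0.3933, -0.0081, 0.1596]
ee_rot: [[0.037, -0.999, -0.003], [-0.999, -0.037, 0.002], [-0.002, 0.003, -1.0]]
wrist_force: [0.1, -0.9, -0.7]
opening: 0.033
clock: 13.03
ee_pos: [0.3973, -0.006, 0.161]
ee_rot: [[0.036, -0.999, -0.001], [-0.999, -0.036, -0.0], [0.0, 0.001, -1.0]]
wrist_force: [0.1, 0.1, -0.6]
opening: 0.0328
t 13.03 p [ 0.3973 -0.006   0.161 ] yaw -87.95 j [-12.3 -16.8 123.8  -0.   73.   75.7] F [ 0.12  0.15 -0.61] open 0.0328
tilt z [-6.e-04 -2.e-04 -1.e+00] delta [-0.0027  0.0022  0.0308] [ 0.03 -0.01 -0.05]
```

View pics/w10.png

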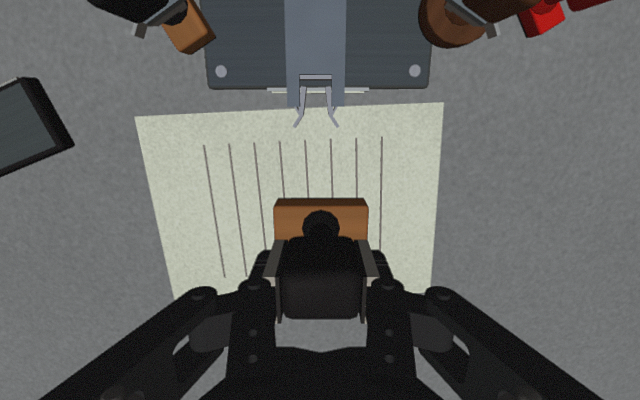

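View pics/s10.png

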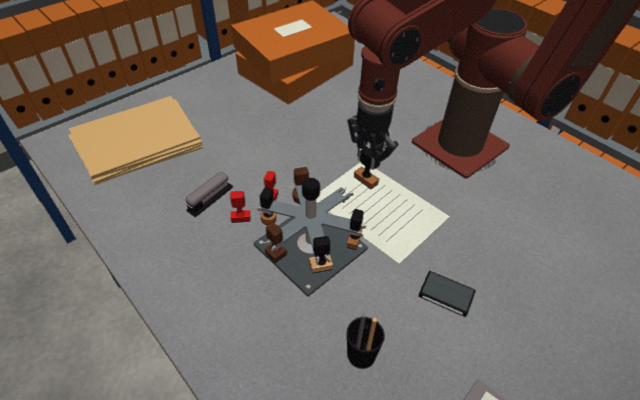

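The stamp is held upright with its mount at (321,220); the clip ahead is at (316,100). I make a relative check in this same picture.

Run:
```python
from h import *
c=load('wrist'); W=cloud(c); crop(c,220,420,60,340,2.1,'w10c.png')
P=W.reshape(-1,3); col=c['frame'].reshape(-1,3).astype(int); ok=~np.isnan(P).any(1); P=P[ok]; col=col[ok]
for x0 in np.arange(.468,.545,.01):
    b=(abs(P[:,0]-x0)<.004)&(P[:,2]>.11)&(P[:,2]<.135)&(abs(P[:,1])<.03); y=P[b][:,1]
    if b.sum(): print('arm',x0.round(3),b.sum(),y.min().round(4),y.max().round(4),((y.min()+y.max())/2).round(5),P[b][:,2].mean().round(4))
b=(P[:,0]>.35)&(P[:,0]<.45)&(abs(P[:,1])<.05)&(P[:,2]>.08)&(P[:,2]<.15)&(col[:,0]-col[:,2]>40); q=P[b]
print('mount',b.sum(),cv2.minAreaRect(q[:,:2].astype(np.float32)),q.mean(0),q[:,2].max())
g=(P[:,0]>.35)&(P[:,0]<.45)&(abs(P[:,1])<.015)&(P[:,2]>.19)&(P[:,2]<.21);q=P[g];print('griptop',g.sum(),cv2.minAreaRect(q[:,:2].astype(np.float32)) if g.sum() else 0,np.median(q[:,2]) if g.sum() else 0)
s=load('scene'); crop(s,320,420,100,200,6,'s10c.png')
```

```text
arm 0.468 230 -0.0166 0.015 -0.00081 0.1181
arm 0.478 545 -0.0167 0.0155 -0.0006 0.121
arm 0.488 846 -0.0164 0.0157 -0.00039 0.1217
arm 0.498 957 -0.0158 0.0163 0.00021 0.1229
arm 0.508 1008 -0.0159 0.0163 0.00023 0.123
arm 0.518 1068 -0.0153 0.0168 0.00079 0.1229
arm 0.528 31 -0.0152 0.0003 -0.00747 0.1225
mount 2228 ((0.4009430706501007, -0.006316794082522392), (0.023608025163412094, 0.05966080352663994), 2.6028099060058594) [ 0.40312067 -0.00635832  0.12342786] 0.12692500542687918
griptop 4019 ((0.39869454503059387, -0.0006418842822313309), (0.024932414293289185, 0.030042726546525955), 3.4732608795166016) 0.19736166624922544
```

View pics/s10c.png

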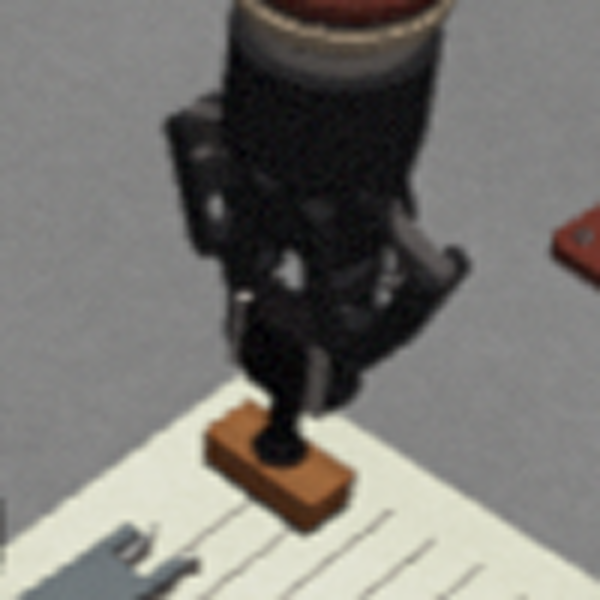

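View pics/w10c.png

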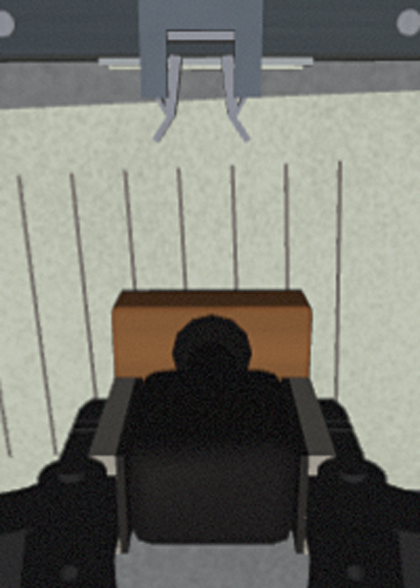

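```bash
python3 -m inch '[[[-0.001,0,0.01,0,0,0,0.03],[-0.0027,0,0.022,0,0,0,0.03],[-0.0027,0,0.03,0,0,0,0.03],[-0.0027,0,0.033,0,0,0,0.03],[-0.0027,0,0.033,0,0,0,0.03],[-0.0027,0,0.033,0,0,0,0.03],[-0.0027,0,0.033,0,0,0,0.03],[-0.0027,0,0.033,0,0,0,0.03]]]' 110
python3 -c "
from h import *
delta(.4327,-.0022,.1282,-87.9)"
```

```text
clock: 13.85
ee_pos: [0.3976, -0.0024, 0.1289]
ee_rot: [[0.037, -0.999, 0.001], [-0.999, -0.037, -0.0], [0.0, -0.001, -1.0]]
wrist_force: [-0.4, 0.7, -2.4]
opening: 0.0328
t 13.85 p [ 0.3976 -0.0024  0.1289] yaw -87.87 j [-11.8 -14.4 125.6  -0.   68.7  76.1] F [-0.4   0.69 -2.36] open 0.0328
tilt z [ 1.1e-03 -2.0e-04 -1.0e+00] delta [ 0.0011 -0.0351  0.0007] [-0.06 -0.02  0.03]
```

```bash
python3 -m inch '[[[0.0003,-0.006,0,0,0,0,0.03],[0.0006,-0.014,0.0003,0,0,0,0.03],[0.001,-0.022,0.0005,0,0,0,0.03],[0.001,-0.029,0.0005,0,0,0,0.03],[0.001,-0.034,0.0005,0,0,0,0.03],[0.001,-0.035,0.0005,0,0,0,0.03],[0.001,-0.035,0.0005,0,0,0,0.03],[0.001,-0.035,0.0005,0,0,0,0.03],[0.001,-0.035,0.0005,0,0,0,0.03]]]' 110
python3 - <<'E'
from h import *
delta(.4777,-.0003,.1282,-87.9)
c=cap('wrist','w11.png'); W=cloud(c)
P=W.reshape(-1,3); col=c['frame'].reshape(-1,3).astype(int); ok=~np.isnan(P).any(1); P=P[ok]; col=col[ok]
for x0 in (.478,.488,.498,.508,.518):
    b=(abs(P[:,0]-x0)<.004)&(P[:,2]>.11)&(P[:,2]<.135)&(abs(P[:,1])<.03); y=P[b][:,1]
    if b.sum(): print('arm',x0,b.sum(),((y.min()+y.max())/2).round(5),P[b][:,2].mean().round(4))
b=(P[:,0]>.38)&(P[:,0]<.48)&(abs(P[:,1])<.05)&(P[:,2]>.03)&(P[:,2]<.11)&(col[:,0]-col[:,2]>40); q=P[b]
print('mount',b.sum(),cv2.minAreaRect(q[:,:2].astype(np.float32)),q.mean(0))
E
```

```text
clock: 14.6
ee_pos: [0.4318, -0.0019, 0.1276]
ee_rot: [[0.037, -0.999, -0.001], [-0.999, -0.037, 0.0], [-0.0, 0.001, -1.0]]
wrist_force: [0.4, 0.1, -1.0]
opening: 0.0331
t 14.6 p [ 0.4318 -0.0019  0.1276] yaw -87.87 j [-10.7  -8.7 121.   -0.   67.7  77.1] F [ 0.39  0.14 -0.98] open 0.0331
tilt z [-5.e-04  1.e-04 -1.e+00] delta [ 0.0001 -0.0459 -0.0006] [0.03 0.01 0.03]
arm 0.478 685 -0.00076 0.121
arm 0.488 918 -0.00042 0.1223
arm 0.498 1210 4e-05 0.1229
arm 0.508 1282 0.00041 0.123
arm 0.518 1355 0.00052 0.1229
mount 2400 ((0.43545904755592346, -0.002413243055343628), (0.023611731827259064, 0.059707675129175186), 1.6686289310455322) [ 0.43821434 -0.00210239  0.08950878]
```

View pics/w11.png

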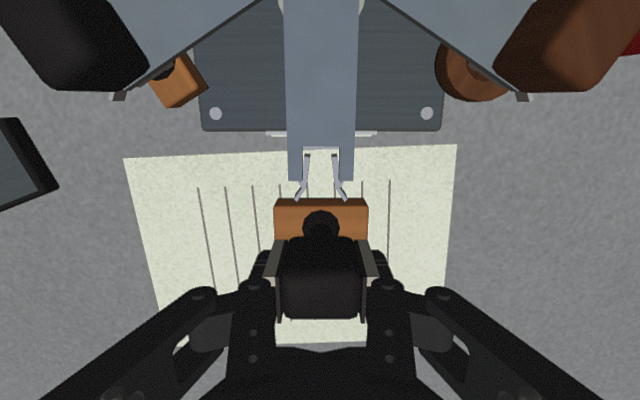

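Stamp axis and clip midline agree within 0.2 mm, and the jaws at (305,190)/(343,190) straddle the neck at (320,225). I advance to about 12 mm before home.

```bash
python3 -m inch '[[[0,-0.005,-0.0005,0,0,0,0.03],[0,-0.011,-0.0005,0,0,0,0.03],[0,-0.017,-0.0005,0,0,0,0.03],[0,-0.023,-0.0005,0,0,0,0.03],[0,-0.029,-0.0005,0,0,0,0.03],[0,-0.033,-0.0005,0,0,0,0.03],[0,-0.034,-0.0005,0,0,0,0.03],[0,-0.034,-0.0005,0,0,0,0.03],[0,-0.034,-0.0005,0,0,0,0.03],[0,-0.034,-0.0005,0,0,0,0.03]]]' 110
python3 - <<'E'
from h import *
delta(.4777,-.0003,.1282,-87.9)
c=cap('wrist','w12.png')
E
```

```text
clock: 15.48
ee_pos: [0.4658, -0.0007, 0.1282]
ee_rot: [[0.037, -0.999, -0.0], [-0.999, -0.037, 0.0], [-0.0, 0.0, -1.0]]
wrist_force: [-0.6, 0.6, -1.1]
opening: 0.0329
t 15.48 p [ 0.4658 -0.0007  0.1282] yaw -87.87 j [ -9.8  -3.6 116.3  -0.   67.3  78.1] F [-0.63  0.6  -1.06] open 0.0329
tilt z [-5.e-04  1.e-04 -1.e+00] delta [ 0.     -0.0119 -0.0001] [0.03 0.   0.03]
```

View pics/w12.png

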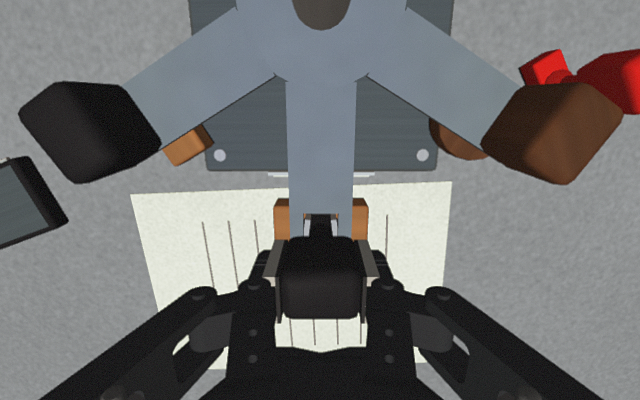

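The neck is centred in the clip's slot at (320,225), bracket edges 290–350. Now a slow, steady push with force readings.

```bash
python3 -m inch '[[[0,-0.001,0,0,0,0,0.03],[0,-0.002,0,0,0,0,0.03],[0,-0.003,0,0,0,0,0.03],[0,-0.004,0,0,0,0,0.03],[0,-0.005,0,0,0,0,0.03],[0,-0.005,0,0,0,0,0.03]]]' 110
python3 -m inch '[[[0,-0.0005,0,0,0,0,0.03],[0,-0.001,0,0,0,0,0.03],[0,-0.0015,0,0,0,0,0.03],[0,-0.002,0,0,0,0,0.03]]]' 110
python3 -c "
from h import *
delta(.4777,-.0003,.1282,-87.9)"
```

```text
clock: 16.03
ee_pos: [0.4706, -0.0005, 0.128]
ee_rot: [[0.037, -0.999, -0.002], [-0.999, -0.037, 0.0], [-0.0, 0.002, -1.0]]
wrist_force: [-4.1, 0.2, -0.2]
opening: 0.0326
clock: 16.37
ee_pos: [0.4725, -0.0004, 0.1279]
ee_rot: [[0.037, -0.999, -0.002], [-0.999, -0.037, 0.0], [-0.0, 0.002, -1.0]]
wrist_force: [-5.5, -0.3, -2.1]
opening: 0.033
t 16.37 p [ 4.725e-01 -4.000e-04  1.279e-01] yaw -87.87 j [ -9.6  -2.5 115.3  -0.   67.3  78.3] F [-5.46 -0.31 -2.05] open 0.033
tilt z [-1.6e-03  1.0e-04 -1.0e+00] delta [ 0.0001 -0.0052 -0.0003] [0.09 0.01 0.03]
```

```bash
python3 -m inch '[[[0,-0.0005,0,0,0,0,0.03],[0,-0.001,0,0,0,0,0.03]]]' 110 | grep -E "pos|force"
python3 -m inch '[[[0,-0.0005,0,0,0,0,0.03],[0,-0.001,0,0,0,0,0.03]]]' 110| grep -E "pos|force"
python3 -m inch '[[[0,-0.0005,0,0,0,0,0.03],[0,-0.0005,0,0,0,0,0.03]]]' 110| grep -E "pos|force"
python3 -m inch '[[[0,-0.0005,0,0,0,0,0.03],[0,-0.0005,0,0,0,0,0.03]]]' 110| grep -E "pos|force"
python3 -c "
from h import *
delta(.4777,-.0003,.1282,-87.9)
cap('scene','s13.png')"
```

```text
ee_pos: [0.4735, -0.0004, 0.1279]
wrist_force: [-5.7, 0.4, -1.5]
ee_pos: [0.4743, -0.0004, 0.1279]
wrist_force: [-6.0, -0.6, -1.2]
ee_pos: [0.4748, -0.0004, 0.1279]
wrist_force: [-5.0, -0.6, -1.5]
ee_pos: [0.4752, -0.0003, 0.1278]
wrist_force: [-6.1, 0.4, -0.5]
t 17.03 p [ 4.752e-01 -3.000e-04  1.278e-01] yaw -87.87 j [ -9.5  -2.1 114.9  -0.   67.3  78.3] F [-6.13  0.39 -0.49] open 0.0328
tilt z [-2.2e-03  1.0e-04 -1.0e+00] delta [ 0.0001 -0.0025 -0.0004] [0.13 0.01 0.03]
```

```bash
python3 -m inch '[[[0,-0.0005,0,0,0,0,0.03],[0,-0.0005,0,0,0,0,0.03]]]' 110 | grep -E "pos|force"
python3 -m inch '[[[0,-0.0005,0,0,0,0,0.03],[0,-0.0005,0,0,0,0,0.03]]]' 110| grep -E "pos|force"
python3 -m inch '[[[0,-0.0005,0,0,0,0,0.03],[0,-0.0005,0,0,0,0,0.03]]]' 110| grep -E "pos|force"
```

```text
ee_pos: [0.4756, -0.0003, 0.1277]
wrist_force: [-6.1, -0.2, -1.4]
ee_pos: [0.476, -0.0003, 0.1277]
wrist_force: [-6.1, 0.1, -0.7]
ee_pos: [0.4765, -0.0003, 0.1276]
wrist_force: [-5.9, -0.3, -0.5]
```

```bash
python3 -m inch '[[[0,-0.0003,0,0,0,0,0.03],[0,-0.0003,0,0,0,0,0.03]]]' 110 | grep -E "pos|force"
python3 -m inch '[[[0,-0.0003,0,0,0,0,0.03],[0,-0.0003,0,0,0,0,0.03]]]' 110 | grep -E "pos|force"
python3 -c "
from h import *
delta(.4777,-.0003,.1282,-87.9)
cap('wrist','w14.png'); cap('scene','s14.png')"
```

```text
ee_pos: [0.4767, -0.0003, 0.1276]
wrist_force: [-6.5, -0.5, -0.9]
ee_pos: [0.4769, -0.0002, 0.1276]
wrist_force: [-5.8, -0.9, -2.2]
t 17.92 p [ 4.769e-01 -2.000e-04  1.276e-01] yaw -87.87 j [ -9.5  -1.8 114.6  -0.   67.3  78.4] F [-5.82 -0.91 -2.19] open 0.0328
tilt z [-3.1e-03  1.0e-04 -1.0e+00] delta [ 0.0001 -0.0008 -0.0006] [0.18 0.01 0.03]
```

View pics/w14.png

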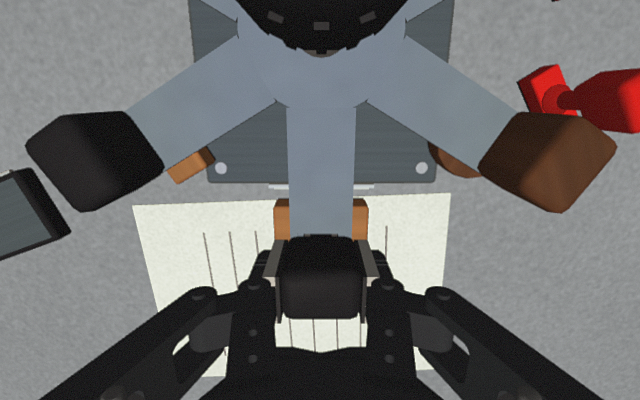

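The grip fills the slot at (320,270). The mount's front edge is still at row ~198, so the stamp has not pivoted. Force is steady at 6 N, so the back isn't reached yet.

```bash
python3 -m inch '[[[0,-0.0003,0,0,0,0,0.03],[0,-0.0003,0,0,0,0,0.03]]]' 110 | grep -E "pos|force"
python3 -m inch '[[[0,-0.0003,0,0,0,0,0.03],[0,-0.0003,0,0,0,0,0.03]]]' 110 | grep -E "pos|force"
python3 -m inch '[[[0,-0.0003,0,0,0,0,0.03],[0,-0.0003,0,0,0,0,0.03]]]' 110 | grep -E "pos|force"
```

```text
ee_pos: [0.4771, -0.0002, 0.1275]
wrist_force: [-7.8, -0.6, -1.1]
ee_pos: [0.4774, -0.0002, 0.1275]
wrist_force: [-6.4, -0.8, -1.6]
ee_pos: [0.4776, -0.0002, 0.1275]
wrist_force: [-8.3, 0.2, -2.0]
```

```bash
python3 -m inch '[[[0,-0.0002,0,0,0,0,0.03],[0,-0.0002,0,0,0,0,0.03]]]' 110 | grep -E "pos|force"
python3 -m inch '[[[0,-0.0002,0,0,0,0,0.03],[0,-0.0002,0,0,0,0,0.03]]]' 110 | grep -E "pos|force"
```

```text
ee_pos: [0.4777, -0.0002, 0.1274]
wrist_force: [-7.6, -0.1, -0.9]
ee_pos: [0.4779, -0.0002, 0.1274]
wrist_force: [-7.1, 0.2, -1.1]
```

```bash
python3 -m inch '[[[0,-0.0003,0,0,0,0,0.03],[0,-0.0003,0,0,0,0,0.03]]]' 110 | grep -E "pos|force"
python3 -m inch '[[[0,-0.0003,0,0,0,0,0.03],[0,-0.0003,0,0,0,0,0.03]]]' 110 | grep -E "pos|force"
```

```text
ee_pos: [0.4782, -0.0002, 0.1274]
wrist_force: [-6.5, -0.9, -2.1]
ee_pos: [0.4785, -0.0002, 0.1274]
wrist_force: [-8.2, 0.3, -1.7]
```

Run:
```python
from h import *
delta(.4777,-.0003,.1282,-87.9)
c=cap('wrist','w15.png'); crop(c,250,390,170,340,4,'w15c.png')
s=cap('scene','s15.png'); crop(s,270,400,140,250,6,'s15c.png')
W=cloud(c);P=W.reshape(-1,3); col=c['frame'].reshape(-1,3).astype(int); ok=~np.isnan(P).any(1); P=P[ok]; col=col[ok]
b=(P[:,0]>.43)&(P[:,0]<.52)&(abs(P[:,1])<.05)&(P[:,2]>.03)&(P[:,2]<.11)&(col[:,0]-col[:,2]>40); q=P[b]
print('mount',b.sum(),cv2.minAreaRect(q[:,:2].astype(np.float32)),q[:,0].max())
g=(P[:,0]>.45)&(P[:,0]<.51)&(abs(P[:,1])<.015)&(P[:,2]>.155)&(P[:,2]<.18);q=P[g];print('griptop',g.sum(),q[:,0].min(),q[:,0].max(),np.median(q[:,2]))
```

```text
t 19.18 p [ 4.785e-01 -2.000e-04  1.274e-01] yaw -87.86 j [ -9.5  -1.5 114.4  -0.   67.3  78.4] F [-8.2   0.28 -1.69] open 0.0329
tilt z [-4.e-03  1.e-04 -1.e+00] delta [ 0.0001  0.0008 -0.0008] [0.23 0.02 0.04]
mount 1164 ((0.48155251145362854, -0.0005492344498634338), (0.023554086685180664, 0.05990082770586014), 2.2752299308776855) 0.49436750644145877
griptop 4159 0.4678346451046387 0.4924455039666964 0.1635295637199977
```

View pics/w15c.png

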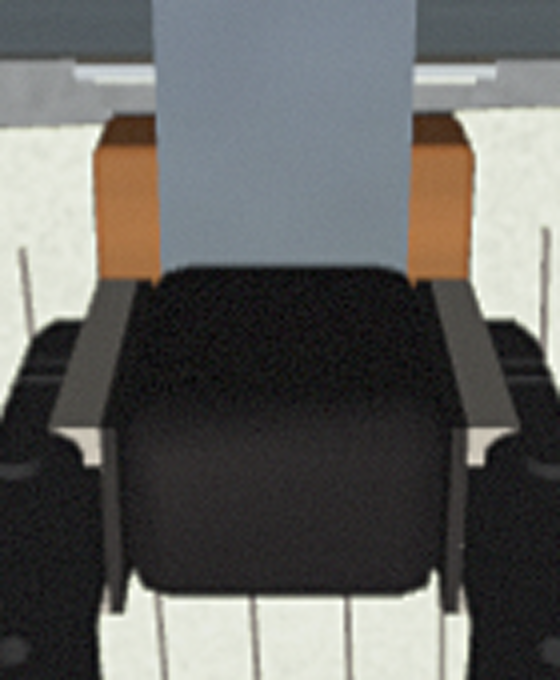

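View pics/s15c.png

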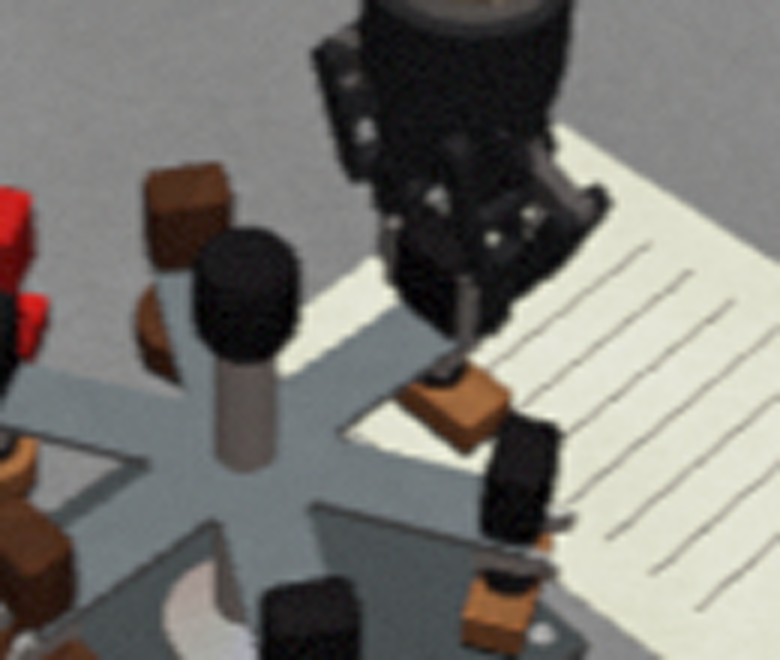

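```bash
python3 -m inch '[[[0,-0.0003,0,0,0,0,0.03],[0,-0.0003,0,0,0,0,0.03]]]' 110 | grep -E "pos|force"
python3 -m inch '[[[0,-0.0003,0,0,0,0,0.03],[0,-0.0003,0,0,0,0,0.03]]]' 110 | grep -E "pos|force"
```

```text
ee_pos: [0.4786, -0.0002, 0.1273]
wrist_force: [-8.0, -0.6, -1.3]
ee_pos: [0.4787, -0.0002, 0.1273]
wrist_force: [-9.3, -0.9, -0.3]
```

The tool now advances only 0.1 mm per 0.3 mm commanded and the force is climbing, so it is touching the back. I make one small further press and hold.

```bash
python3 -m inch '[[[0,-0.0002,0,0,0,0,0.03],[0,-0.0003,0,0,0,0,0.03]]]' 110 | grep -E "pos|force"
python3 -m inch '[[[0,0,0,0,0,0,0.03]]]' 110 | grep -E "pos|force"
python3 -m inch '[[[0,0,0,0,0,0,0.03]]]' 110 | grep -E "pos|force"
```

```text
ee_pos: [0.4787, -0.0002, 0.1273]
wrist_force: [-10.3, -0.7, 1.6]
ee_pos: [0.4787, -0.0001, 0.1273]
wrist_force: [-10.8, -1.5, 0.7]
ee_pos: [0.4787, -0.0002, 0.1273]
wrist_force: [-9.5, -0.5, 0.7]
```

```bash
python3 -m inch '[[[0,-0.0002,0,0,0,0,0.03],[0,-0.0003,0,0,0,0,0.03]]]' 110 | grep -E "pos|force"
python3 -m inch '[[[0,0,0,0,0,0,0.03]]]' 110 | grep -E "pos|force"
python3 -m inch '[[[0,0,0,0,0,0,0.03]]]' 110 | grep -E "pos|force"
python3 -m inch '[[[0,0,0,0,0,0,0.03]]]' 110 | grep -E "pos|force"
```

```text
ee_pos: [0.4788, -0.0001, 0.1272]
wrist_force: [-11.6, -0.9, 0.5]
ee_pos: [0.4788, -0.0001, 0.1272]
wrist_force: [-10.9, -1.1, 2.0]
ee_pos: [0.4788, -0.0001, 0.1273]
wrist_force: [-11.0, -0.5, 1.6]
ee_pos: [0.4788, -0.0002, 0.1272]
wrist_force: [-10.7, -1.3, 0.2]
```

Stalled at x = 0.4788 with about 11 N, against about 7.5 N from the jaws alone, so roughly 3.5 N on the back. I unload most of the push without moving the stamp, then check it.

```bash
python3 -m inch '[[[0,0.0004,0,0,0,0,0.03],[0,0.0008,0,0,0,0,0.03],[0,0.0012,0,0,0,0,0.03],[0,0.0012,0,0,0,0,0.03]]]' 110 | grep -E "pos|force|rot"
python3 - <<'E'
from h import *
delta(.4777,-.0003,.1282,-87.9)
c=cap('wrist','w16.png'); 
W=cloud(c);P=W.reshape(-1,3); col=c['frame'].reshape(-1,3).astype(int); ok=~np.isnan(P).any(1); P=P[ok]; col=col[ok]
b=(P[:,0]>.43)&(P[:,0]<.52)&(abs(P[:,1])<.05)&(P[:,2]>.03)&(P[:,2]<.11)&(col[:,0]-col[:,2]>40); q=P[b]
print('mount',b.sum(),cv2.minAreaRect(q[:,:2].astype(np.float32)),q[:,0].max())
g=(P[:,0]>.45)&(P[:,0]<.51)&(abs(P[:,1])<.015)&(P[:,2]>.155)&(P[:,2]<.18);q=P[g];print('griptop',g.sum(),q[:,0].min(),q[:,0].max(),np.median(q[:,2]))
E
```

```text
ee_pos: [0.4786, -0.0002, 0.1273]
ee_rot: [[0.037, -0.999, -0.003], [-0.999, -0.037, 0.0], [-0.0, 0.003, -1.0]]
wrist_force: [-5.9, -0.5, -3.4]
t 20.7 p [ 4.786e-01 -2.000e-04  1.273e-01] yaw -87.87 j [ -9.5  -1.5 114.4  -0.   67.3  78.4] F [-5.86 -0.51 -3.42] open 0.0326
tilt z [-3.4e-03  2.0e-04 -1.0e+00] delta [ 0.0001  0.0009 -0.0009] [0.19 0.02 0.03]
mount 1167 ((0.48178157210350037, -0.0004520118236541748), (0.023616071790456772, 0.05979723110795021), 2.0868277549743652) 0.49449328963169764
griptop 4153 0.4681608942305102 0.4929376928508439 0.1634367262453724
```

```bash
python3 -m inch '[[[0,0.0004,0,0,0,0,0.03],[0,0.0008,0,0,0,0,0.03],[0,0.0008,0,0,0,0,0.03]]]' 40 | grep -E "pos|force"
python3 -m inch '[[[0,0,0,0,0,0,0.036],[0,0,0,0,0,0,0.042],[0,0,0,0,0,0,0.05],[0,0,0,0,0,0,0.055],[0,0,0,0,0,0,0.055]]]' 40
python3 -c "
from h import *
delta(.4777,-.0003,.1282,-87.9);cap('wrist','w17.png')"
```

```text
ee_pos: [0.4785, -0.0002, 0.1275]
wrist_force: [-4.3, -1.1, -6.6]
clock: 21.42
ee_pos: [0.4803, -0.0004, 0.1292]
ee_rot: [[0.037, -0.999, 0.002], [-0.999, -0.037, -0.0], [0.0, -0.002, -1.0]]
wrist_force: [0.3, 0.6, 0.0]
opening: 0.0549
t 21.42 p [ 4.803e-01 -4.000e-04  1.292e-01] yaw -87.87 j [ -9.5  -1.7 114.4   0.   67.2  78.4] F [0.34 0.56 0.02] open 0.0549
tilt z [ 2.3e-03 -3.0e-04 -1.0e+00] delta [-0.0002  0.0026  0.0009] [-0.13 -0.02  0.03]
```

View pics/w17.png

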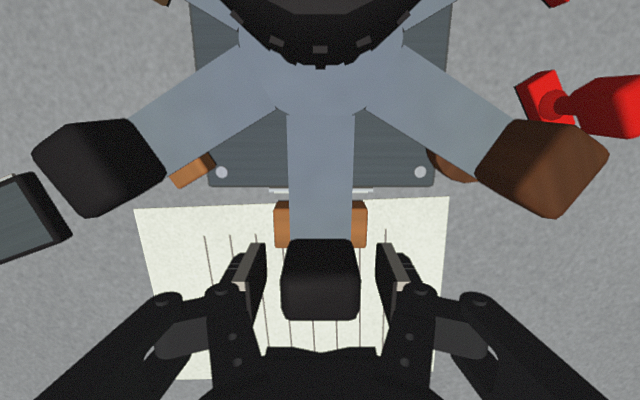

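The fingers are clear of the grip and the stamp stays in the clip at (320,280). I rise and retreat.

```bash
python3 -m inch '[[[0,0,-0.01,0,0,0,0.055],[0,0,-0.03,0,0,0,0.055],[0,0,-0.055,0,0,0,0.055],[0,0,-0.085,0,0,0,0.055],[0,0.01,-0.11,0,0,0,0.06],[0,0.025,-0.13,0,0,0,0.06],[0,0.045,-0.14,0,0,0,0.06],[0,0.06,-0.14,0,0,0,0.06],[0,0.07,-0.14,0,0,0,0.06],[0,0.07,-0.14,0,0,0,0.06]]]' 40
python3 -m inch '[[[0,0,0,0,0,0,0.06],[0,0,0,0,0,0,0.06],[0,0,0,0,0,0,0.06]]]' 40 |head -1
python3 - <<'E'
from h import *
delta(.4777,-.0003,.1282,-87.9)
c=cap('wrist','w18.png'); s=cap('scene','s18.png'); crop(s,230,400,150,290,4.5,'s18c.png')
W=cloud(c);P=W.reshape(-1,3);P=P[~np.isnan(P).any(1)]
ctr=np.array([.5838,.0035]); d=P[:,:2]-ctr; r=np.hypot(*d.T); th=np.degrees(np.arctan2(d[:,1],d[:,0]))%360
for t0 in(120,180,240):
    dd=(th-t0+180)%360-180
    g=(P[:,2]>.15)&(P[:,2]<.175)&(abs(dd)<20)&(r>.07)&(r<.14); R=cv2.minAreaRect(P[g][:,:2].astype(np.float32)); e=np.array(R[0])-ctr; print(t0,g.sum(),R,'ang',np.degrees(np.arctan2(e[1],e[0]))%360,'r',np.hypot(*e),'z',np.median(P[g][:,2]))
for lo in range(60,92,8):
    b=(P[:,2]>.105)&(P[:,2]<.135)&(abs(th-180)<25)&(P[:,0]<ctr[0]-lo/1e3)&(P[:,0]>ctr[0]-lo/1e3-.008); y=P[b][:,1]
    if b.sum(): print(lo,((y.min()+y.max())/2).round(4))
k=P[(r<.03)&(P[:,2]>.215)&(P[:,2]<.24)];print('knob',cv2.minEnclosingCircle(k[:,:2].astype(np.float32)))
E
```

```text
clock: 22.3
ee_pos: [0.4085, -0.0028, 0.2696]
ee_rot: [[0.037, -0.999, 0.002], [-0.999, -0.037, -0.0], [0.001, -0.002, -1.0]]
wrist_force: [0.7, -0.4, 0.2]
opening: 0.0601
clock: 22.55
t 22.55 p [ 0.4098 -0.0029  0.2684] yaw -87.87 j [-11.5 -19.8 114.4   0.   85.4  76.4] F [-0.22  0.17 -0.03] open 0.06
tilt z [ 0.e+00  1.e-04 -1.e+00] delta [-0.     -0.0679  0.1402] [-0.    0.    0.03]
120 1691 ((0.528005063533783, 0.09181863069534302), (0.03450706973671913, 0.024501632899045944), 31.405988693237305) ang 122.28248352409236 r 0.10446652795594184 z 0.16223674558647802
180 1331 ((0.4787190556526184, -0.0007565654814243317), (0.023671898990869522, 0.03396420180797577), 2.1239209175109863) ang 182.31964013549089 r 0.10516712040668964 z 0.1644558652177394
240 1698 ((0.5345845818519592, -0.0894252359867096), (0.024551168084144592, 0.03488890081644058), 62.7113037109375) ang 242.093239914091 r 0.105153491937606 z 0.16203457914563824
60 0.0008
68 0.0008
76 0.0005
84 -0.0001
knob ((0.0, 0.0), 0.0)
```

View pics/w18.png

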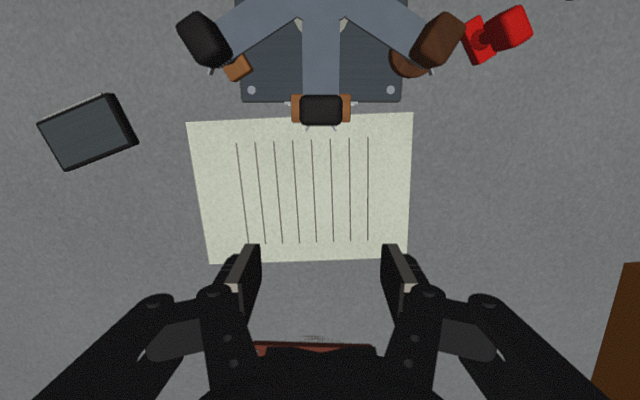

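View pics/s18c.png

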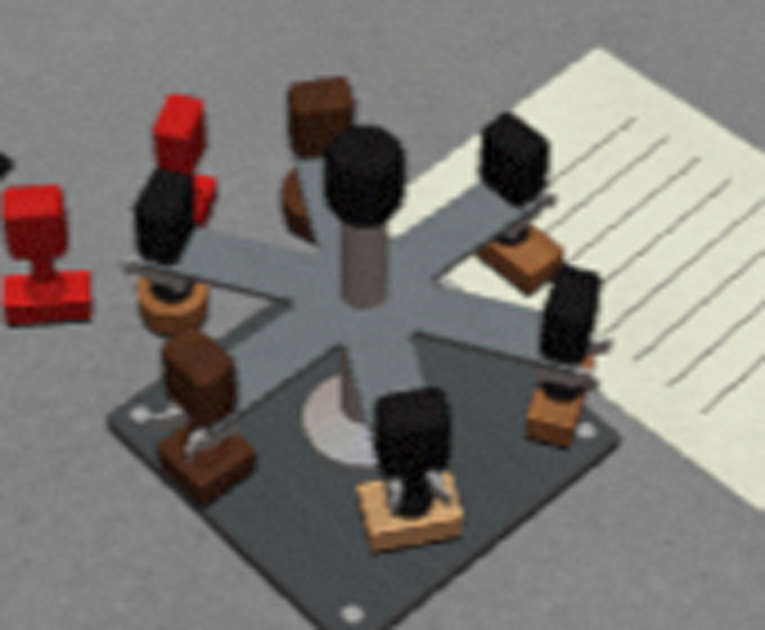

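The stamp hangs at r = 105.2 mm and 182.3°, about 2.3 mm above the level of its neighbours, and all the others hang upright. The desk items look unmoved. I hand in.

Run:
```python
from h import *
t=load('wrist'); W=cloud(t);P=W.reshape(-1,3); col=t['frame'].reshape(-1,3).astype(int); ok=~np.isnan(P).any(1); P=P[ok]; col=col[ok]
b=(P[:,0]>.44)&(P[:,0]<.52)&(abs(P[:,1])<.04)&(P[:,2]>.07)&(P[:,2]<.105)&(col[:,0]-col[:,2]>40); q=P[b]
print('mount',b.sum(),cv2.minAreaRect(q[:,:2].astype(np.float32)),q[:,2].min(),q[:,2].max())
print(bot.finish_job())
```

```text
mount 456 ((0.4793608486652374, -0.0005465224385261536), (0.026201710104942322, 0.059186700731515884), 2.1101248264312744) 0.08824971956084451 0.0936918752725208
the job is handed in; nothing more can be done
None
```

I turned the carousel about 151° by its knob, hung the standing stamp in the empty clip, and handed the job in at about 22.6 s. No verdict came back.

- **Clip facing:** the empty clip measured 182.1° against the foot's front at 182.1°. After the stamp was hung, its grip was at 182.3°.
- **Push:** the jaws resisted with about 6–8 N. The tool then stalled at x = 0.4788 with about 11 N, which I read as roughly 3–4 N on the clip's back. This is a difference of noisy wrist readings (±1 N), as I could not measure that force directly.
- **Hanging:** the grip's centre is 105.2 mm from the axle, and its top is about 2.3 mm higher than its neighbours'. The mount and grip centres agree within 0.7 mm, so it is upright.
- **Disagreement:** contact came 1.1 mm further in than I had planned, within the 2 mm camera calibration. The tool also sprang up 1.7 mm on release, before the height reading above.
- **Other items:** the five other stamps looked upright in their clips. The scene and wrist pictures show nothing else disturbed, but I did not measure the ink pad, stapler or pen cup again. The gripper was clear of everything at the end.

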